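# Check the bearing block's bore with the plug gauge

### The arm

A 6-joint arm with a two-finger parallel gripper is mounted at the origin on a cart in front of the work surface, level with it; the furniture and walls round the work are solid. World frame = base frame: x ahead of the robot, y to its left, z up, the work surface at z = 0. Lengths are in mm, angles in rad, forces in N, time in s.
With the tool pointing down it reaches from about 400 to 925 mm from the base axis. Payload 12.5 kg.
Tool frame: the origin (TCP) lies midway between the tips of the shut fingers; the grasp point (between the pads) lies 19 mm behind it; z points along the fingers, y is the line along which they close (so a half turn about z gives the same grasp; the last joint's range is limited). The gripper opens to 95 mm and grips with 3 to 60 N. Pads are 20 mm wide; open, the fingers measure 119 mm over their backs; the gripper's body (75 mm by 180 mm) begins 59 mm behind the grasp point.
Start: joints at [1.053, 0.491, 1.559, -0, 1.092, -0.106], TCP at [250.15, 572.779, 177.061] pointing down, gripper open.
Joint ranges: [-3.1, 3.1], [-0.84, 2.19], [0.05, 2.79], [-1.13, 4.28], [0.06, 2.93], [-2.69, 2.69]. Speed limits (rad/s): [2.22, 2.22, 2.79, 3.14, 3.14, 3.14].

### API

Orientations are given as [roll, pitch, yaw] about the fixed x, y, z axes, in that order (R = Rz(yaw) Ry(pitch) Rx(roll)).
In Python, from cell import env gives the robot as it stands.
- The arm moves only by the tool arm_command, never from a script. Its argument "targets" is a list of rows, each a list of 5 numbers: the shift along the tool's x, y, z in mm, then the turn about the tool's z in degrees, then the opening, from 0 (shut) to 1 (fully open). In form: [[tx, ty, tz, roll, fingers], ...]. A call has 1 to 5 rows; each row is the pose to reach, as a shift and turn from the pose commanded when the call began, along the tool's axes at that moment; what a row does not reach only later rows make up. A row lasts 1/10 s, in which the tool goes at most 50 mm and 8.59 degrees, less where a joint would pass 70% of its speed; a pose out of reach is approached as far as the arm can. A call with a gripper value outside its range is refused whole. The fingers move at their own pace and stop on an object; the grip force is fixed at half the most. Time passes only in rows, so rows that repeat a pose let the fingers close. It gives the time, the measured TCP pose, the force, the opening and the grip force at its end, in the units of the state.
- env.state(): the state, without advancing time (a new reading comes with each control period).
- env.read_camera(name): name is "side" or "top"; returns a dict with "frame" (420x560x3 uint8, red, green, blue), "vertical_fov" (degrees; the focal length in pixels is half the picture's height over the tangent of half this angle, whatever the lens; pixels are square), "cx", "cy" (the principal point, pixels), "world_from_camera" (4x4, takes a point from camera to world coordinates). Camera axes: x right, y down, z forward; pixel columns grow to the right and rows downward; lengths in mm; the calibration is good to about 2 mm. A picture is of the moment at which its call begins. There is no depth.
- env.job_done(): hands the job in; it is judged then, once.
The state is a dict: "t": time; "joints": joint angles; "qvel": joint speeds; "tau": joint torques, N m; "eef_pos": TCP position; "tcp_rot": TCP orientation; "ft_force": force on the tool from outside, world axes, zero at the start; "moment": the same for the moment, N m; "opening": opening from 0.0 (shut) to 1.0 (fully open); "grip_force": force on a finger pad.
Only numpy, scipy, OpenCV 4.12 (cv2) and the standard library are available. Lean on these libraries where they do the work, as an engineer would, in place of code of your own. Each camera call takes 0.05 s, during which the arm holds its last target. There are 200 camera calls.

### The job

Check the bore of the aluminium bearing block with the plug gauge: take the gauge by its blue handle out of the wooden stand, lean it clearly over (about 15 to 20 degrees) and set its foot into the mouth of the bore edge-first, then straighten it up and slide it fully home until its collar sits flat on the block, and let go of it there. Work slowly and by feel, so that the fit is never forced and the collar never bangs down (the block may sit several millimetres off the middle of its fixture), and do not disturb the tools lying round about.

Things in the scene. Friction and masses are not known exactly. Their poses are not given: they have to be found in the camera images.
- plug_gauge: plug gauge, 0.15 to 0.3 kg, 80 mm tall, upright in the stand at the start. Origin: centre of its foot (underside); z up its axis. Steel plug 30 mm in diameter, 30 mm long (lowest 1.5 mm: 28.6 mm, a lead); steel collar 40 mm in diameter, 30 to 35 mm above the foot; blue square handle 20 x 20 mm, 35 to 80 mm above the foot, flats facing the gauge's x and y axes.
- stand: wooden storage stand, fixed, 84 x 84 x 22 mm high. Origin: centre of its underside, on the bench. A round hole 34 mm wide and 14 mm deep in the middle of its top holds the gauge loosely; the gauge's foot stands 8 mm above the bench.
- fixture: fixed checking fixture. Origin: centre of its underside, on the bench; z up. Dark steel base plate 120 x 120 x 10 mm, on it a locked cross slide 88 x 88 x 5 mm carrying the aluminium bearing block, 76 x 76 x 35 mm, with the upright bore in its middle. Gauge fully home: collar on the block, foot 20 mm above this origin.
- caliper: caliper lying on the bench to the left of the work, 206 x 66 x 16 mm, long side roughly along the world y axis; a bystander
- insulating_tape: roll of black tape lying flat, 60 mm across, 18 mm high; a bystander
- hex_key: hex key lying flat, 92 x 28 x 5 mm; a bystander
- spanner: steel spanner lying flat, 177 x 27 x 5 mm; a bystander
- nominal_mouth (a point): point on the fixture's axis level with the block's top face, 50 mm above the bench. The bore is 31.4 mm across (twelve flats), 35 mm deep. The slide is locked where the last user left it: the bore's true centre lies up to 6 mm from this point along the fixture's x and up to 6 mm along its y, unmeasured; find it by feel or sight.
- handle (a point): point on the gauge's axis in the middle of its blue handle, 58 mm above the foot. All these parts are rigid steel, aluminium and hard plastic: contact forces rise at once, so touch walls at about 10 mm/s and set the collar down at about 5 mm/s.
There are look-alikes about, which are no part of the job. Leave any green look-alike of the plug_gauge alone.

How it is judged:
By the outcome, as a careful person would: the job done as asked, in the order asked, and still so for the second after the job is handed in, with the robot touching nothing.
It also fails if it takes over 67 s, if anything falls off the work surface, if the arm or the gripper's body presses on something with over 40 N, if the wrist force passes 120 N, or if a joint passes its speed limit or range.

## Working session

There is one attempt and no reset: what is moved stays moved. The work goes in short steps, Python scripts to look and compute and a tool call to move; the robot and the scene stay as the last step left them, time stands still between calls to the robot, and variables do not carry over. Pictures are saved under pics/ and viewed, at most 10 in all, crops included, and the job is handed in when it is done.

Besides the shell and the picture viewer there is one more tool, called after "Request:" as name(argument=value, ...) on one line, values as JSON. arm_command: Moves the arm, as the interface text tells. Its arguments: {"type":"object","properties":{"targets":{"type":"array","items":{"type":"array","items":{"type":"number"}}}},"required":["targets"]}

```bash
ls; mkdir -p pics; python3 - <<'E'
from cell import env
import cv2
s=env.state(); print({k:s[k] for k in('t','eef_pos','tcp_rot','ft_force','opening')})
for n in('top','side'):
    r=env.read_camera(n); cv2.imwrite(f'pics/{n}0.png',r['frame'][:,:,::-1]); print(n,r['vertical_fov'],r['cx'],r['cy'],r['world_from_camera'])
E
```

```text
pics
{'t': 0.0, 'eef_pos': array([250.00466161, 572.51850249, 176.44750518]), 'tcp_rot': array([-3.14046307e+00, -1.32767574e-04,  2.72976360e+00]), 'ft_force': array([ 0.61660883, -0.31832517, -0.38198729]), 'opening': 1.0033855773808176}
top 49.399597540436325 275.07907364007644 208.6323347093572 [[-9.30882058e-03 -9.88117976e-01  1.53415159e-01  3.81973610e+02]
 [-9.99730227e-01  5.93164112e-03 -2.24563733e-02 -7.06853377e+01]
 [ 2.12795425e-02 -1.53582815e-01 -9.87906625e-01  1.10000893e+03]
 [ 0.00000000e+00  0.00000000e+00  0.00000000e+00  1.00000000e+00]]
side 50.11868457719016 283.68800002171145 209.63804518301666 [[ 9.61321466e-01 -1.70656528e-01  2.16188316e-01  2.96156053e+02]
 [-2.75365794e-01 -5.78709737e-01  7.67638404e-01 -9.63691090e+02]
 [-5.89222139e-03 -7.97478144e-01 -6.03319063e-01  7.72802518e+02]
 [ 0.00000000e+00  0.00000000e+00  0.00000000e+00  1.00000000e+00]]
```

View pics/top0.png

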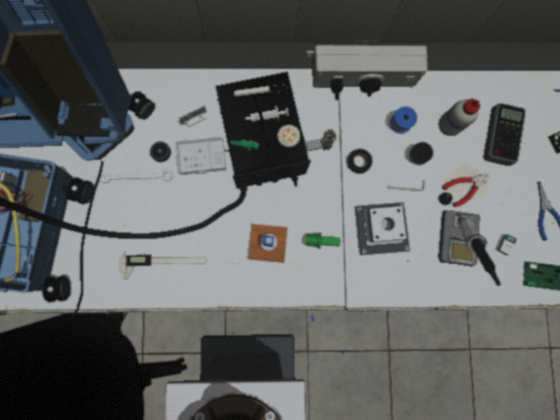

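View pics/side0.png

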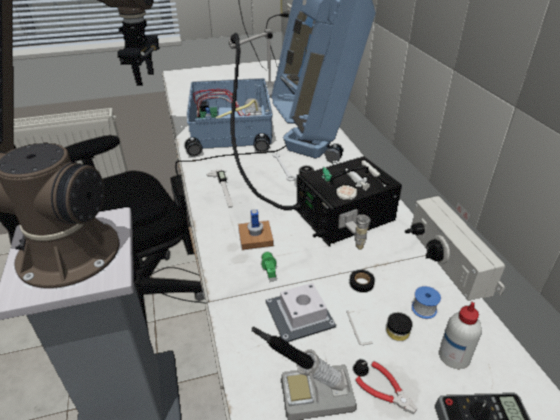

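```bash
cat >h.py <<'E'
import numpy as np,cv2
from cell import env
def cam(n):
    r=env.read_camera(n); r['f']=r['frame'].shape[0]/2/np.tan(np.radians(r['vertical_fov']/2)); r['hsv']=cv2.cvtColor(r['frame'],cv2.COLOR_RGB2HSV); return r
def toplane(r,uv,z):
    uv=np.atleast_2d(uv).astype(float); T=r['world_from_camera']
    d=np.c_[(uv[:,0]-r['cx'])/r['f'],(uv[:,1]-r['cy'])/r['f'],np.ones(len(uv))]@T[:3,:3].T
    return T[:3,3]+d*((z-T[2,3])/d[:,2])[:,None]
def proj(r,p):
    T=r['world_from_camera']; q=(np.atleast_2d(p)-T[:3,3])@T[:3,:3]
    return q[:,:2]/q[:,2:]*r['f']+[r['cx'],r['cy']]
def blobs(r,lo,hi,box):
    m=cv2.inRange(r['hsv'],np.array(lo),np.array(hi)); k=np.zeros_like(m); x0,y0,x1,y1=box; k[y0:y1,x0:x1]=m[y0:y1,x0:x1]
    c,_=cv2.findContours(k,cv2.RETR_EXTERNAL,cv2.CHAIN_APPROX_NONE); return sorted(c,key=cv2.contourArea,reverse=True),k
E
python3 - <<'E'
from h import *
t=cam('top'); s=cam('side')
for r,sb,n in((t,(240,215,295,270),'t'),(s,(230,200,280,255),'s')):
    c,_=blobs(r,(3,90,60),(20,255,255),sb); q=cv2.boxPoints(cv2.minAreaRect(c[0])); print(n,'stand',cv2.contourArea(c[0]),toplane(r,q,22)[:,:2].round(1).tolist())
    c,_=blobs(r,(100,90,40),(130,255,255),sb); print('handle',[(cv2.contourArea(x),cv2.minAreaRect(x)) for x in c[:2]])
def crop(r,x0,y0,x1,y1,k=8): return cv2.resize(r['frame'][y0:y1,x0:x1,::-1],None,fx=k,fy=k,interpolation=cv2.INTER_CUBIC)
a=crop(t,240,195,290,270,7)
b=crop(t,350,195,415,260,7);c=crop(s,260,275,340,345,5);d=crop(s,230,200,310,280,5)
w=800;im=np.zeros((600,800,3),np.uint8)
b=crop(t,350,195,415,260,5);a=crop(t,240,210,300,270,5)
im[:325,:325]=b;im[:300,340:640]=a;im[:0]=0
c=crop(s,265,275,340,345,4)[:270];d=crop(s,230,200,290,260,4)
im[326:326+270,:300]=c;im[326:566,340:580]=d
cv2.imwrite('pics/crop.png',im)
E
```

```text
t stand 1124.0 [[432.1, -32.2], [512.8, -39.9], [504.4, -122.0], [423.7, -113.3]]
handle [(24.0, ((268.0, 240.5), (9.0, 8.0), 90.0))]
s stand 513.5 [[431.9, -36.6], [515.9, -43.9], [498.4, -141.7], [420.1, -133.9]]
handle [(69.5, ((254.57931518554688, 218.9517364501953), (14.44991397857666, 6.31145715713501), 85.2363510131836))]
```

View pics/crop.png

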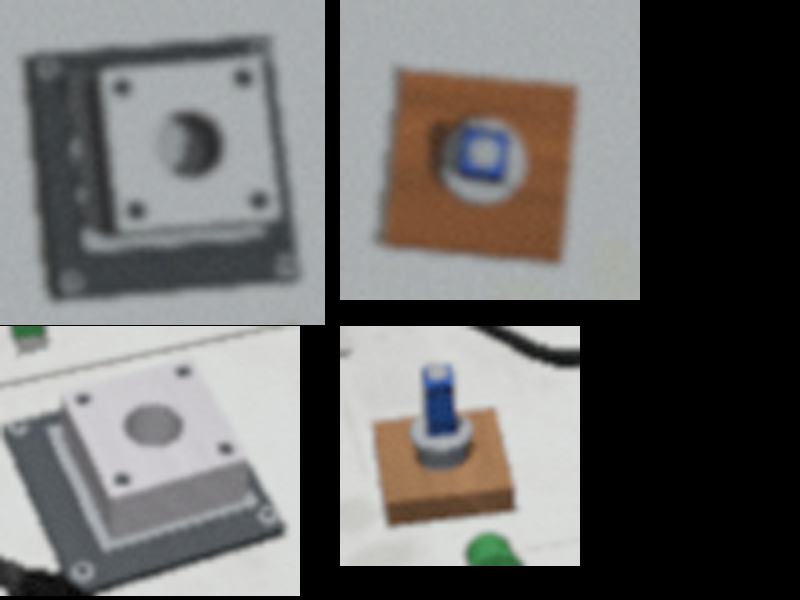

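```bash
python3 - <<'E'
from h import *
t=cam('top'); s=cam('side')
f=lambda X,o,k:(np.array(X)+.5)/k-.5+o
H=f([(122,88),(243,77),(258,201),(136,210)],(350,195),5); P=toplane(t,H,50)[:,:2]; print('top holes',P.round(1).tolist(),P.mean(0))
H=f([(83,399-326),(183,371-326),(225,449-326),(122,480-326)],(265,275),4); Q=toplane(s,H,50)[:,:2]; print('side holes',Q.round(1).tolist(),Q.mean(0))
print('bore',toplane(t,f((190,144.5),(350,195),5),50),toplane(s,f((153,425-326),(265,275),4),50))
B=f([(25,57),(270,38),(298,277),(52,298)],(350,195),5);P=toplane(t,B,10)[:,:2];print('base',P.round(1).tolist(),P.mean(0))
for n,P in(('holes',toplane(t,f([(122,88),(243,77),(258,201),(136,210)],(350,195),5),50)),('base',P),('sideholes',Q)):
  e=[P[1]-P[0],P[2]-P[3],P[0]-P[3],P[1]-P[2]]; print(n,[np.degrees(np.arctan2(v[1],v[0])).round(1) for v in e])
print('handle top',toplane(t,f((485-340,153),(240,210),5),88),toplane(s,f((437-340,372-326),(230,200),4),88))
print('collar',toplane(t,f((483.5-340,160),(240,210),5),43),toplane(s,f((441-340,437-326),(230,200),4),43))
E
```

```text
top holes [[535.2, -325.6], [540.1, -382.7], [481.8, -386.8], [478.0, -329.7]] [ 508.78258963 -356.19619204]
side holes [[477.2, -329.2], [535.1, -325.0], [538.5, -383.2], [481.0, -387.7]] [ 507.9632124  -356.27694962]
bore [[ 508.42652441 -356.28440885   50.        ]] [[ 507.58365222 -357.10041458   50.        ]]
base [[556.6, -288.6], [565.2, -408.8], [448.9, -416.2], [439.9, -297.4]] [ 502.64118731 -352.7624426 ]
holes [np.float64(-85.1), np.float64(-86.2), np.float64(4.1), np.float64(4.0)]
base [np.float64(-85.9), np.float64(-85.6), np.float64(4.3), np.float64(3.6)]
sideholes [np.float64(4.2), np.float64(4.6), np.float64(93.7), np.float64(93.3)]
handle top [[468.32730967 -78.64861018  88.        ]] [[467.83105329 -77.10904776  88.        ]]
collar [[468.92502244 -78.2846185   43.        ]] [[466.14724391 -86.63066082  43.        ]]
```

Request:
arm_command(targets=[[0,0,-50,0,1],[0,0,-100,0,1],[-25,-40,-120,-5,1],[-49,-78,-140,-10,1],[-72,-117,-154,-18.6,1]])

```text
t: 0.8
eef_pos: [269.3, 435.3, 332.2]
tcp_rot: [3.141, 0.001, 3.059]
ft_force: [0.9, -0.5, 0.4]
opening: 0.996
grip_force: 0.0
```

```bash
cat >>h.py <<'E'
from scipy.spatial.transform import Rotation as Ro
def st():
    s=env.state(); R=Ro.from_euler('xyz',s['tcp_rot']).as_matrix()
    print('t %.2f'%s['t'],'p',s['eef_pos'].round(2),'yaw %.2f'%np.degrees(s['tcp_rot'][2]),'F',s['ft_force'].round(2),'M',s['moment'].round(3),'op %.3f g %.1f'%(s['opening'],s['grip_force'])); return s,R
def shift(*w):
    s,R=st(); 
    for p in w: print(p,'->',(R.T@(np.array(p)-s['eef_pos'])).round(2))
E
python3 -c "
from h import *
shift((330,200,330),(450,-50,330),(468.3,-78,200))"
```

```text
t 0.80 p [269.28 435.32 332.16] yaw 175.27 F [ 0.89 -0.55  0.38] M [ 0.027 -0.018  0.002] op 0.996 g 0.0
(330, 200, 330) -> [ -79.92 -229.51    2.  ]
(450, -50, 330) -> [-220.14 -468.76    1.88]
(468.3, -78, 200) -> [-240.58 -495.28  131.87]
```

Request:
arm_command(targets=[[-24,-41,0,0,1],[-48,-82,0,0,1],[-71,-122,0,0,1],[-95,-163,0,0,1],[-118,-204,0,0,1]])

```text
t: 1.3
eef_pos: [369.4, 221.5, 331.3]
tcp_rot: [3.141, 0.001, 3.055]
ft_force: [-0.5, 0.6, 0.1]
opening: 1.002
grip_force: 0.0
```

Request:
arm_command(targets=[[-24,-41,0,0,1],[-38,-88,20,0,1],[-52,-134,40,0,1],[-66,-180,60,0,1],[-80,-226,80,0,1]])

```text
t: 1.8
eef_pos: [427.3, -2.5, 254.1]
tcp_rot: [3.142, 0.001, 3.054]
ft_force: [0.5, 0.7, -1.1]
opening: 1.002
grip_force: 0.0
```

```bash
python3 - <<'E'
from h import *
shift((468.3,-78,150),(468.3,-78,100))
t=cam('top'); st()
E
```

```text
t 1.80 p [427.27  -2.48 254.13] yaw 175.00 F [ 0.48  0.73 -1.13] M [ 0.073 -0.051  0.114] op 1.002 g 0.0
(468.3, -78, 150) -> [-47.36 -71.66 104.17]
(468.3, -78, 100) -> [-47.31 -71.67 154.17]
t 1.85 p [427.61  -7.37 251.28] yaw 174.85 F [ 1.09 -2.55 -2.72] M [-0.036 -0.078 -0.007] op 1.000 g 0.0
```

Request:
arm_command(targets=[[-23,-33,20,0,1],[-46.5,-66.5,55,0,1],[-46.5,-66.5,101,0,1],[-46.5,-66.5,101,0,1],[-46.5,-66.5,101,0,1]])

```text
t: 2.35
eef_pos: [467.7, -70.6, 154.2]
tcp_rot: [3.141, -0.002, 3.054]
ft_force: [-0.8, 0.4, 0.8]
opening: 0.999
grip_force: 0.0
```

```bash
python3 - <<'E'
from h import *
shift((468.3,-78,150),(468.3,-78,53))
E
```

```text
t 2.35 p [467.67 -70.56 154.16] yaw 175.00 F [-0.82  0.37  0.79] M [ 0.042 -0.001  0.022] op 0.999 g 0.0
(468.3, -78, 150) -> [-1.29 -7.36  4.16]
(468.3, -78, 53) -> [ -1.43  -7.4  101.16]
```

Request:
arm_command(targets=[[-1.4,-7.4,20,0,1],[-1.4,-7.4,45,0,1],[-1.4,-7.4,70,0,1],[-1.4,-7.4,90,0,1],[-1.4,-7.4,101,0,1]])

```text
t: 2.85
eef_pos: [469.5, -77.9, 53.7]
tcp_rot: [-3.141, 0.002, 3.056]
ft_force: [1.0, 0.4, 0.5]
opening: 1.0
grip_force: 0.0
```

Request:
arm_command(targets=[[0,0,0,0,0.5],[0,0,0,0,0.4],[0,0,0,0,0.35],[0,0,0,0,0.3],[0,0,0,0,0.3]])

```text
t: 3.35
eef_pos: [468.8, -78.4, 53.1]
tcp_rot: [-3.141, 0.001, 3.054]
ft_force: [-0.2, -0.0, 0.1]
opening: 0.639
grip_force: 0.0
```

```bash
python3 - <<'E'
from h import *
st()
t=cam('top');s=cam('side')
def crop(r,x0,y0,x1,y1,k): return cv2.resize(r['frame'][y0:y1,x0:x1,::-1],None,fx=k,fy=k,interpolation=cv2.INTER_CUBIC)
cv2.imwrite('pics/g1.png',np.hstack([crop(t,230,200,310,280,5),crop(s,215,180,295,260,5)]))
E
```

```text
t 3.35 p [468.8  -78.43  53.07] yaw 175.00 F [-0.23 -0.02  0.05] M [0.074 0.034 0.021] op 0.639 g 0.0
```

View pics/g1.png

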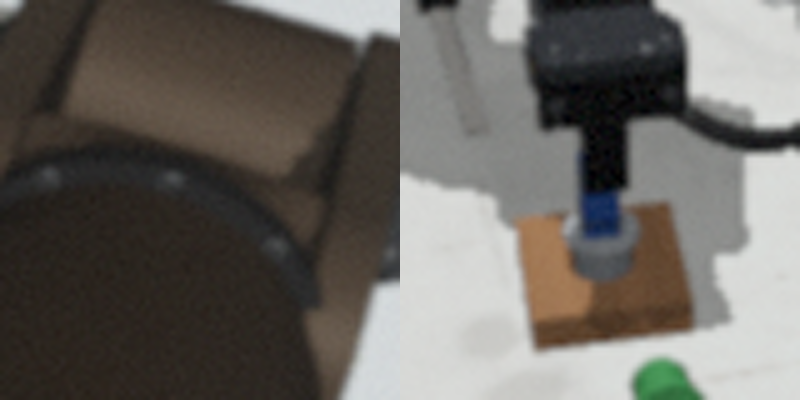

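Request:
arm_command(targets=[[0,0,0,0,0.28],[0,0,0,0,0.26],[0,0,0,0,0.24],[0,0,0,0,0.22],[0,0,0,0,0.22]])

```text
t: 3.95
eef_pos: [468.6, -78.4, 52.5]
tcp_rot: [3.141, -0.0, 3.054]
ft_force: [-0.1, 0.4, -0.6]
opening: 0.225
grip_force: 0.0
```

Request:
arm_command(targets=[[0,0,0,0,0.2],[0,0,0,0,0.15],[0,0,0,0,0.1],[0,0,0,0,0],[0,0,0,0,0]])

```text
t: 4.45
eef_pos: [468.6, -78.4, 52.5]
tcp_rot: [3.142, 0.0, 3.054]
ft_force: [-0.4, -0.3, 0.4]
opening: 0.015
grip_force: 0.0
```

```bash
python3 -c "
from h import *
st()"
```

```text
t 4.45 p [468.59 -78.35  52.54] yaw 175.00 F [-0.44 -0.33  0.4 ] M [ 0.008  0.001 -0.03 ] op 0.015 g 0.0
```

```bash
python3 - <<'E'
from h import *
s=cam('side')
def crop(r,x0,y0,x1,y1,k): return cv2.resize(r['frame'][y0:y1,x0:x1,::-1],None,fx=k,fy=k,interpolation=cv2.INTER_CUBIC)
cv2.imwrite('pics/g2.png',crop(s,200,160,300,260,6))
print(proj(s,[[468.6,-78.4,52.5],[468.6,-78.4,71.5],[468,-78,88]]))
E
```

```text
[[254.91678364 222.38146875]
 [254.58336566 216.53992845]
 [254.01995914 211.31929092]]
```

View pics/g2.png

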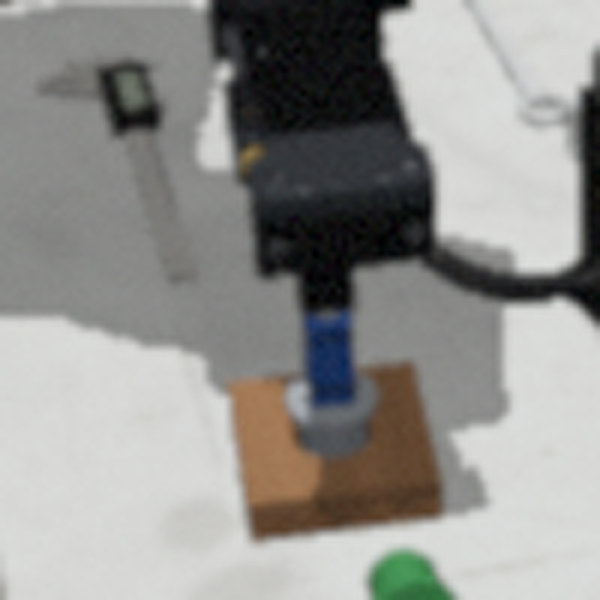

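```bash
python3 - <<'E'
from h import *
s=cam('side'); st()
print(proj(s,[[250,572.5,176.5],[250+19,572+43,176.5],[250-19,572-43,176.5]]))
print('near finger g1',proj(s,[[468.8,-78.4-30,53],[468.8,-78.4+30,53],[468.8,-108.4,85]]), 'handle',proj(s,[[468,-78,88],[468,-78,43],[468,-88,43],[468,-78,22]]))
im=cv2.imread('pics/side0.png'); cv2.imwrite('pics/s0.png',cv2.resize(im[20:110,100:190],None,fx=6,fy=6,interpolation=cv2.INTER_CUBIC))
E
```

```text
t 4.55 p [468.57 -78.38  52.54] yaw 175.00 F [ 0.12 -0.27  0.38] M [0.011 0.026 0.021] op 0.003 g 0.0
[[147.43134966  90.49986007]
 [152.51020428  85.30967745]
 [142.1125158   96.06130084]]
near finger g1 [[257.68705687 229.38395919]
 [252.38733797 215.3281166 ]
 [257.15797902 219.39128449]] handle [[254.01995914 211.31929092]
 [254.81881816 225.20634895]
 [255.70180595 227.57109604]
 [255.17893152 231.46642112]]
```

View pics/s0.png

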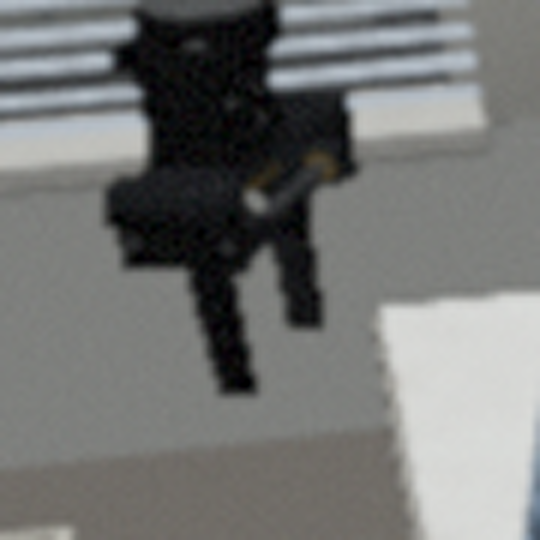

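Request:
arm_command(targets=[[0,0,-10,0,0],[0,0,-25,0,0],[0,0,-40,0,0.2],[0,0,-40,0,0.8],[0,0,-40,0,1]])

```text
t: 5.05
eef_pos: [468.7, -78.4, 92.8]
tcp_rot: [-3.141, 0.001, 3.054]
ft_force: [-0.1, 0.6, 0.3]
opening: 0.2
grip_force: 0.0
```

Request:
arm_command(targets=[[0,0,0,0,1],[0,0,0,0,1],[0,0,0,0,1],[0,0,0,0,1],[0,0,0,0,1]])

```text
t: 5.55
eef_pos: [468.5, -78.4, 92.4]
tcp_rot: [3.141, -0.0, 3.054]
ft_force: [0.1, -0.8, -0.6]
opening: 0.622
grip_force: 0.0
```

```bash
python3 - <<'E'
from h import *
s=cam('side');t=cam('top'); S,R=st()
p=S['eef_pos'];o=47.5*S['opening']
print('pred tips inner',proj(s,[p+[0,-o,0],p+[0,o,0],p+[0,-o-6,0],p+[0,-o,35],p+[0,o,35]]))
g=s['hsv'][:,:,2]
for v in range(180,236): print(v,''.join('#' if x<50 else ('b' if 95<h<135 and sa>110 else ('o' if h<22 and sa>90 else '.')) for h,sa,x in s['hsv'][v,230:285]))
im=np.hstack([cv2.resize(s['frame'][160:260,210:290,::-1],None,fx=5,fy=5,interpolation=cv2.INTER_CUBIC),cv2.resize(t['frame'][190:290,230:310,::-1],None,fx=5,fy=5)])
cv2.imwrite('pics/g3.png',im)
E
```

```text
t 5.65 p [468.61 -78.36  92.48] yaw 175.00 F [ 0.11 -0.2  -0.36] M [0.071 0.039 0.019] op 0.705 g 0.0
pred tips inner [[257.2779282  217.85307417]
 [251.27015728 202.38523484]
 [257.84346494 219.30912695]
 [256.67608693 206.41178555]
 [250.58358616 191.17520645]]
180 ...........###############################.............
181 ...........##############################..............
182 ...........##############################..............
183 ............#############################..............
184 ............#############################..............
185 ............#############################..............
186 .............##.#########################..............
187 .............############################..............
188 .............#####################.....................
189 .............################..........................
190 .............#.....##########..........................
191 .....................########..........................
192 .....................########..........................
193 .....................########.......................
[... 1823 characters left out ...]
oo.....bbbbbbb....oooooo................
225 .........oooooooo.....bbbbbbb.....ooooo................
226 .........oooooooo.....bbbbbb......oooooo...............
227 .........oooooooo......b.........ooooooo...............
228 .........oooooooo................ooooooo...............
229 ..........oooooooo..............oooooooo...............
230 ..........ooooooooo.............ooooooooo..............
231 ..........ooooooooo.............ooooooooo..............
232 ..........oooooooooo............ooooooooo..............
233 ..........oooooooooo............ooooooooo..............
234 ..........oooooooooo...........ooooooooooo.............
235 ..........ooooooooooo.........oooooooooooo.............
```

View pics/g3.png

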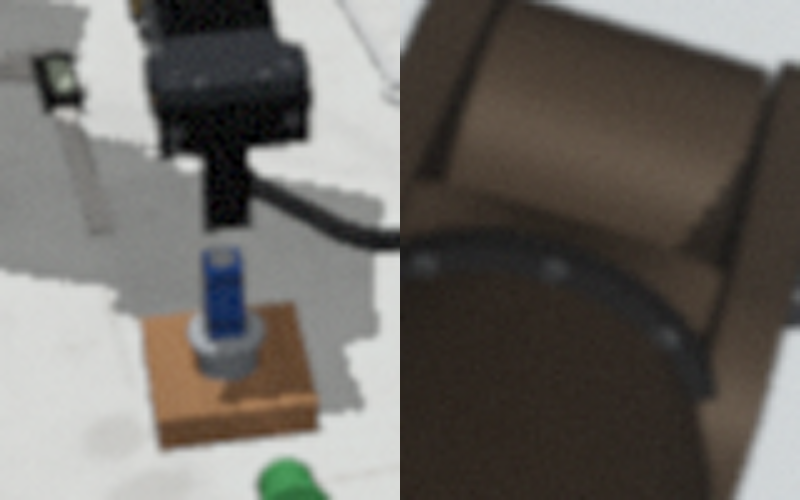

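Request:
arm_command(targets=[[-3,0,0,0,1],[-3,0,0,0,1],[-3,0,12,0,1],[-3,0,25,0,1],[-3,0,35,0,1]])

```text
t: 6.15
eef_pos: [471.5, -78.6, 56.9]
tcp_rot: [3.141, -0.0, 3.054]
ft_force: [-0.3, 0.6, 0.9]
opening: 0.998
grip_force: 0.0
```

Request:
arm_command(targets=[[0,0,3,0,1],[0,0,6,0,1],[0,0,9,0,1],[0,0,12,0,1],[0,0,15,0,1]])

```text
t: 6.65
eef_pos: [471.7, -78.6, 42.6]
tcp_rot: [-3.142, 0.0, 3.054]
ft_force: [0.4, 0.0, -0.6]
opening: 0.998
grip_force: 0.0
```

```bash
cat >>h.py <<'E'
def asc(s,v0,v1,u0,u1):
    for v in range(v0,v1): print(v,''.join('#' if x<50 else ('b' if 95<h<135 and sa>110 else ('o' if h<22 and sa>90 else '.')) for h,sa,x in s['hsv'][v,u0:u1]))
E
python3 - <<'E'
from h import *
st(); asc(cam('side'),200,232,235,280)
E
```

```text
t 6.65 p [471.73 -78.64  42.56] yaw 175.00 F [ 0.37  0.01 -0.56] M [ 0.029  0.005 -0.019] op 0.998 g 0.0
200 .........#############################.......
201 .........##############################......
202 .........##############################......
203 .........################################....
204 .........#################################...
205 ..........###################################
206 ..........#######################........####
207 ..........##################...............##
208 ..........##..#############..................
209 ..................#########..................
210 ...................########..................
211 ...................########..................
212 ...................########..................
213 ................bbb#########.................
214 ................bbb########..................
215 .................bb########..................
216 ................bbb#########.................
217 .................bb########..................
218 ................bbb#########.................
219 .................bb#########.................
220 .................bb#########.................
221 .................bb#########o.ooo............
222 .................bb#########oooooo...........
223 ..........oo.....bb#########oooooo...........
224 ....oooooooo......b#########oooooo...........
225 ....oooooooo......b#########oooooo...........
226 ....oooooooo......bb##......ooooooo..........
227 ....oooooooo................ooooooo..........
228 ....ooooooooo...............ooooooo..........
229 ....ooooooooo..............oooooooo..........
230 .....ooooooooo.............ooooooooo.........
231 .....ooooooooo.............ooooooooo.........
```

Request:
arm_command(targets=[[-1.5,0,3,0,0.9],[-3,0,6,0,0.8],[-3,0,9,0,0.7],[-3,0,12,0,0.6],[-3,0,15,0,0.5]])

```text
t: 7.2
eef_pos: [474.5, -78.9, 27.3]
tcp_rot: [3.141, -0.0, 3.054]
ft_force: [0.0, -0.2, 0.6]
opening: 0.638
grip_force: 0.0
```

Request:
arm_command(targets=[[0,0,2,0,0.5],[0,0,4,0,0.5],[0,0,6,0,0.45],[0,0,8,0,0.4],[0,0,8,0,0.4]])

```text
t: 7.7
eef_pos: [474.5, -78.9, 19.3]
tcp_rot: [3.141, -0.0, 3.054]
ft_force: [-0.0, 0.5, -0.1]
opening: 0.408
grip_force: 0.0
```

```bash
python3 - <<'E'
from h import *
st(); asc(cam('side'),208,236,235,280)
E
```

```text
t 7.70 p [474.47 -78.86  19.31] yaw 175.00 F [-0.03  0.51 -0.06] M [ 0.025 -0.02  -0.001] op 0.408 g 0.0
208 ...........#############################.....
209 ...........#############################.....
210 ...........#############################.....
211 ............############################.....
212 ............############################.....
213 ...........############################......
214 ............#####################............
215 ............################.................
216 ............###############..................
217 .................b#########..................
218 ................bbb########..................
219 .................bb########..................
220 .................bb########..................
221 .................bb#########o..oo............
222 .................bb#########oooooo...........
223 .................bb#########oooooo...........
224 ....oooooooo.....bb#########oooooo...........
225 ....oooooooo.....bb#########oooooo...........
226 ....oooooooo.....bbb##......oooooo...........
227 ....oooooooo................ooooooo..........
228 ....ooooooooo...............ooooooo..........
229 ....ooooooooo..............oooooooo..........
230 .....ooooooooo.............ooooooooo.........
231 .....ooooooooo.............ooooooooo.........
232 .....oooooooooo............ooooooooo.........
233 .....oooooooooo............ooooooooo.........
234 .....oooooooooo...........ooooooooooo........
235 .....ooooooooooo.........oooooooooooo........
```

Request:
arm_command(targets=[[0,0,2,0,0.36],[0,0,4,0,0.33],[0,0,4,0,0.3],[0,0,4,0,0.28],[0,0,4,0,0.26]])

```text
t: 8.25
eef_pos: [474.6, -78.9, 15.6]
tcp_rot: [3.142, 0.0, 3.054]
ft_force: [0.7, 0.3, -0.6]
opening: 0.267
grip_force: 0.0
```

Request:
arm_command(targets=[[0,0,0,0,0.24],[0,0,0,0,0.23],[0,0,0,0,0.22],[0,0,0,0,0.21],[0,0,0,0,0.2]])

```text
t: 8.75
eef_pos: [474.7, -78.9, 15.6]
tcp_rot: [3.142, 0.0, 3.054]
ft_force: [0.9, -0.5, 0.1]
opening: 0.208
grip_force: 29.9
```

```bash
python3 - <<'E'
from h import *
st(); asc(cam('side'),210,236,235,280)
E
```

```text
t 8.75 p [474.7  -78.92  15.59] yaw 175.00 F [ 0.87 -0.54  0.09] M [-0.006 -0.054 -0.058] op 0.208 g 29.9
210 ............############################.....
211 ...........#############################.....
212 ............############################.....
213 ............############################.....
214 ............############################.....
215 ............#######################..........
216 ............################.................
217 ............###############..................
218 .................b#########..................
219 .................bb########..................
220 .................bb########..................
221 .................bb########o...oo............
222 .................bb########ooooooo...........
223 .................bb#########oooooo...........
224 ....oooooooo.....bb#######..oooooo...........
225 ....oooooooo.....bbb##bb.....ooooo...........
226 ....oooooooo.....bbbbbb......oooooo..........
227 ....oooooooo................ooooooo..........
228 ....ooooooooo...............ooooooo..........
229 ....ooooooooo..............oooooooo..........
230 .....ooooooooo.............ooooooooo.........
231 .....ooooooooo.............ooooooooo.........
232 .....oooooooooo............ooooooooo.........
233 .....oooooooooo............ooooooooo.........
234 .....oooooooooo...........ooooooooooo........
235 .....ooooooooooo.........oooooooooooo........
```

Request:
arm_command(targets=[[0,0,-2,0,0],[0,0,-4,0,0],[0,0,-6,0,0],[0,0,-8,0,0],[0,0,-8,0,0]])

```text
t: 9.3
eef_pos: [474.7, -78.9, 23.8]
tcp_rot: [3.142, 0.0, 3.054]
ft_force: [0.8, -0.4, -2.3]
opening: 0.209
grip_force: 29.8
```

Request:
arm_command(targets=[[-1,0,0,0,0],[-2,0,0,0,0],[-3,0,0,0,0],[-4,0,0,0,0],[-5,0,0,0,0]])

```text
t: 9.8
eef_pos: [477.8, -78.9, 23.2]
tcp_rot: [3.141, -0.004, 3.055]
ft_force: [-8.1, -1.0, 1.4]
opening: 0.21
grip_force: 30.0
```

```bash
python3 - <<'E'
from h import *
st(); asc(cam('side'),212,236,235,280)
E
```

```text
t 9.80 p [477.79 -78.93  23.17] yaw 175.01 F [-8.13 -0.95  1.35] M [-0.085  1.76  -0.035] op 0.210 g 30.0
212 .............#########################.......
213 .............#################...............
214 .............###############.................
215 ..................b#########.................
216 ..................b#########.................
217 .................bbb########.................
218 .................bbb########.................
219 .................bbb########.................
220 .................bbb########.................
221 ..................bb########...oo............
222 ..................bb#####....ooooo...........
223 ..........oo......bbbbbbb....ooooo...........
224 .....oooooooo......bbbb......ooooo...........
225 ....ooooooooo................ooooo...........
226 ....oooooooooo..............ooooooo..........
227 ....oooooooooo..............ooooooo..........
228 ....ooooooooooo............oooooooo..........
229 .....ooooooooooo...........oooooooo..........
230 .....oooooooooo............ooooooooo.........
231 .....oooooooooo.............oooooooo.........
232 .....oooooooooo............ooooooooo.........
233 .....oooooooooo............ooooooooo.........
234 .....ooooooooooo..........ooooooooooo........
235 .....ooooooooooo.........oooooooooooo........
```

Request:
arm_command(targets=[[-1,0,0,0,0],[-2,0,0,0,0],[-3,0,0,0,0],[-4,0,0,0,0],[-5,0,0,0,0]])

```text
t: 10.35
eef_pos: [482.7, -79.3, 23.2]
tcp_rot: [3.141, -0.004, 3.054]
ft_force: [-6.6, -0.8, 3.1]
opening: 0.209
grip_force: 30.0
```

```bash
python3 - <<'E'
from h import *
st(); asc(cam('side'),212,236,235,280)
E
```

```text
t 10.35 p [482.72 -79.29  23.22] yaw 175.01 F [-6.55 -0.79  3.12] M [ 0.036  1.738 -0.039] op 0.209 g 30.0
212 ...............#######################.......
213 ................###############..............
214 ................##############...............
215 ...................bb#########...............
216 ..................bbbb########...............
217 ..................bbbb########...............
218 ..................bbbb########...............
219 ..................bbbb########...............
220 ..................bbbb########...............
221 ...................bbb########ooo............
222 ...................bbb###.....oooo...........
223 .........oooo......bbbbbb.....oooo...........
224 .....oooooooo.......b.........oooo...........
225 ....oooooooooo................oooo...........
226 ....ooooooooooo..............oooooo..........
227 ....ooooooooooo.............ooooooo..........
228 ....oooooooooooo...........oooooooo..........
229 .....ooooooooooo...........oooooooo..........
230 .....oooooooooo.............oooooooo.........
231 .....oooooooooo............ooooooooo.........
232 .....oooooooooo............ooooooooo.........
233 .....oooooooooo............ooooooooo.........
234 .....ooooooooooo..........ooooooooooo........
235 .....oooooooooooo........oooooooooooo........
```

Request:
arm_command(targets=[[-1,0,0,0,0],[-2,0,0,0,0],[-3,0,0,0,0],[-4,0,0,0,0],[-5,0,0,0,0]])

```text
t: 10.9
eef_pos: [487.8, -79.7, 23.2]
tcp_rot: [3.141, -0.004, 3.054]
ft_force: [-7.4, 0.5, 2.3]
opening: 0.208
grip_force: 30.0
```

```bash
python3 - <<'E'
from h import *
st(); s=cam('side'); cv2.imwrite('pics/g4.png',cv2.resize(s['frame'][190:250,225:305,::-1],None,fx=9,fy=9,interpolation=cv2.INTER_CUBIC))
E
```

```text
t 10.90 p [487.78 -79.73  23.24] yaw 175.01 F [-7.43  0.45  2.27] M [0.116 1.605 0.034] op 0.208 g 30.0
```

View pics/g4.png

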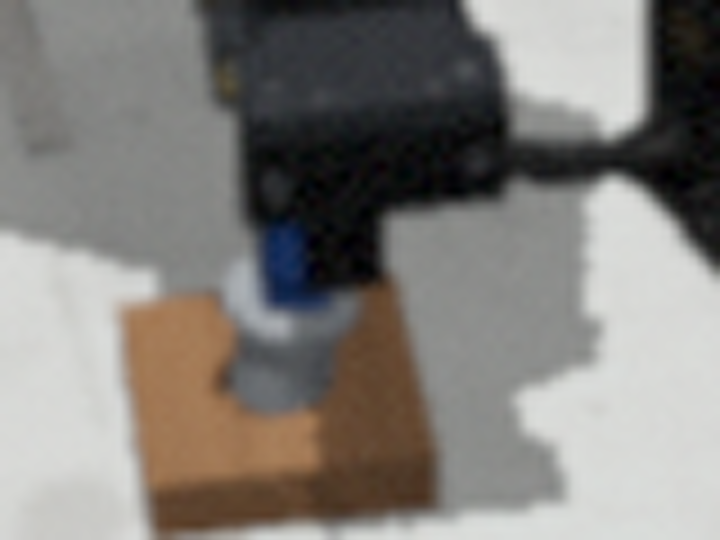

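Request:
arm_command(targets=[[-1.2,0,0,0,0],[-2.4,0,0,0,0],[-3.6,0,0,0,0],[-4.8,0,0,0,0],[-6,0,0,0,0]])

```text
t: 11.45
eef_pos: [493.7, -80.2, 23.1]
tcp_rot: [3.141, -0.004, 3.055]
ft_force: [-6.5, 0.3, -1.2]
opening: 0.213
grip_force: 30.0
```

```bash
python3 - <<'E'
from h import *
st(); s=cam('side'); asc(s,208,238,240,285)
E
```

```text
t 11.45 p [493.74 -80.22  23.12] yaw 175.01 F [-6.48  0.31 -1.2 ] M [ 0.155  1.565 -0.01 ] op 0.213 g 30.0
208 ...............##############################
209 ...............##############################
210 ...............#############################.
211 ...............##########################....
212 ...............###################...........
213 ...............###############...............
214 ................#############................
215 ................bbbbb########................
216 ................bbbbb########................
217 ...............bbbbbb########................
218 ................bbbbb########................
219 ................bbbbb########................
220 ................bbbbb########................
221 ................bbbbb#######o................
222 ................bbbbbb....ooo................
223 .....ooooo.......bbbbb....ooo................
224 .oooooooooo...............ooo................
225 ooooooooooo...............ooo................
226 ooooooooooo..............ooooo...............
227 ooooooooooo..............ooooo...............
228 ooooooooooo.............oooooo...............
229 ooooooooooo............ooooooo...............
230 oooooooooo.............oooooooo..............
231 oooooooooo............ooooooooo..............
232 oooooooooo............ooooooooo..............
233 ooooooooooo...........ooooooooo..............
234 oooooooooooo.........ooooooooooo.............
235 ooooooooooooo......ooooooooooooo.............
236 .ooooooooooooooooooooooooooooooo.............
237 .ooooooooooooooooooooooooooooooo.............
```

```bash
python3 - <<'E'
from h import *
st(); s=cam('side')
for i in range(7): s['frame']=s['frame'] if i==0 else s['frame']
fr=np.mean([cam('side')['frame'].astype(float) for _ in range(3)],0)
c=fr[195:245,235:285,::-1]; c=np.clip(255*(c/255)**.6,0,255).astype(np.uint8)
im=cv2.resize(c,None,fx=12,fy=12,interpolation=cv2.INTER_CUBIC)
a=proj(s,[[470,-78,22],[470,-78,102]]);print(a)
cv2.imwrite('pics/g5.png',im)
E
```

```text
t 11.50 p [493.91 -80.26  23.12] yaw 175.01 F [-6.41  1.08  0.24] M [ 0.165  1.545 -0.045] op 0.208 g 30.0
[[255.92723191 231.32738664]
 [254.54456911 206.72624127]]
```

View pics/g5.png

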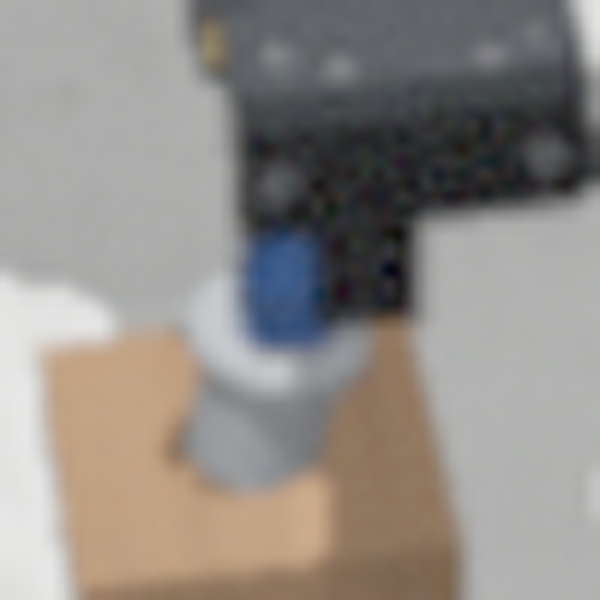

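Request:
arm_command(targets=[[-1.4,0,0,0,0],[-2.8,0,0,0,0],[-4.2,0,0,0,0],[-5.6,0,0,0,0],[-7,0,0,0,0]])

```text
t: 12.2
eef_pos: [500.6, -80.8, 22.8]
tcp_rot: [3.141, -0.005, 3.055]
ft_force: [-7.3, 0.7, -4.0]
opening: 0.21
grip_force: 30.0
```

Request:
arm_command(targets=[[0.5,0,-5,0,0],[1,0,-12,0,0],[1,0,-22,0,0],[1,0,-40,0,0],[1,0,-60,0,0]])

```text
t: 12.7
eef_pos: [501.7, -81.3, 84.8]
tcp_rot: [-3.142, 0.001, 3.054]
ft_force: [1.2, 0.2, -2.4]
opening: 0.21
grip_force: 30.0
```

```bash
cat >>h.py <<'E'
def avg(n,k=2):
    r=cam(n); fr=np.mean([r['frame'].astype(float)]+[env.read_camera(n)['frame'].astype(float) for _ in range(k-1)],0); r['frame']=fr.astype(np.uint8); r['hsv']=cv2.cvtColor(r['frame'],cv2.COLOR_RGB2HSV); return r
E
python3 - <<'E'
from h import *
S,R=st(); s=avg('side',3)
p=S['eef_pos']+[-4,0,40]
print(proj(s,[p]))
# gray plug: low saturation mid value; print row extents
x0=235
for v in range(180,230): print(v,' '.join('%3d'%x for x in s['hsv'][v,240:280,2]))
E
```

```text
t 12.70 p [501.69 -81.29  84.8 ] yaw 175.00 F [ 1.17  0.19 -2.42] M [ 0.012 -0.102  0.015] op 0.210 g 30.0
[[265.34022886 198.21493519]]
180 212 212 213 196 138  64  36  45  82 149 195 212 214 212 207 189 130  57  34  33  32  33  31  32  31  32  31  29  29  30  26  28  26  25  26  26  25  19  20  23
181 210 211 213 205 163  93  48  46  54  88 154 202 214 216 215 201 142  62  27  28  30  28  27  27  26  26  27  24  20  19  22  21  18  20  17  17  23  18  17  12
182 209 209 210 209 195 152  88  50  51  56 120 192 213 216 215 201 145  62  24  18  22  24  20  22  18  16  19  15   8  18  15  22  12  18  14  11  15  12  15  10
183 207 207 209 210 209 192 136  64  44  49  81 151 197 213 216 203 146  62  19  14  16  17  17  15  16  15  17  19  17  17  14   9  16  14  10  10  16  15  15   9
184 207 206 209 210 211 204 161  94  50  42  48  88 155 204 216 205 149  67  15  20  16  19  18  17  11  13  15  13  16  10  13  14  16   9  15  13  13  14  10  11
185 207 207 208 209 210 210 195 154  89  44  40  45 118 191 214 208 155  70  21  24  31  30  18   9  15  13  20  14  10  13  18  14  13  13  10
[... 6536 characters left out ...]
 109 129 139 140 141 141 141 142 142 143 143
226 161 164 163 164 163 163 162 162 160 158 158 160 161 156 138 116 103 102 103 104 105 103 101 100  94  96  98 101 103 108 125 137 142 142 142 142 142 142 143 143
227 162 164 163 164 165 163 162 163 159 158 158 157 157 150 125 104 100  99 101 103 105 102 102 100  96  95  97  99 101 105 118 135 142 142 142 142 141 143 143 143
228 161 163 163 162 163 164 163 163 159 158 151 147 136 125 105  92  88  89  91  92 100 103 102  98  95  97 102 102 101 102 112 132 141 143 143 142 142 142 142 143
229 161 162 162 161 163 162 163 164 160 149 130 112 102  99  89  83  80  80  80  83  88  99 114 117 114 116 123 111 103 102 109 132 140 142 143 142 143 143 142 142
```

Request:
arm_command(targets=[[-1,-5,-6,0,0],[-4,-18,-16,0,0],[-9,-42,-25,0,0],[-14,-68,-25,0,0],[-19,-94,-25,0,0]])

```text
t: 13.35
eef_pos: [512.4, -178.5, 109.0]
tcp_rot: [-3.141, 0.0, 3.054]
ft_force: [1.5, 0.1, -2.5]
opening: 0.211
grip_force: 30.0
```

Request:
arm_command(targets=[[-5,-26,0,0,0],[-10,-52,0,0,0],[-15,-78,0,0,0],[-20,-104,0,0,0],[-25,-126,0,0,0]])

```text
t: 13.85
eef_pos: [525.7, -306.7, 108.5]
tcp_rot: [3.141, -0.0, 3.053]
ft_force: [1.2, -0.7, -3.3]
opening: 0.207
grip_force: 30.0
```

Request:
arm_command(targets=[[-4,-18,0,0,0],[-7,-34,0,0,0],[-9,-45,0,0,0],[-11,-52,0,0,0],[-11,-52,0,0,0]])

```text
t: 14.35
eef_pos: [532.6, -357.5, 108.4]
tcp_rot: [3.141, -0.0, 3.054]
ft_force: [-0.4, 0.2, -2.9]
opening: 0.206
grip_force: 30.0
```

```bash
python3 - <<'E'
from h import *
S,R=st(); s=avg('side',2); t=avg('top',1)
fc=S['eef_pos']+[475-501.7,-80.8+81.3,80.3-84.8]; print('exp foot',fc,proj(s,[fc]),'bore px',proj(s,[[508.2,-356.4,50]]), 'top', proj(t,[fc]))
a=cv2.resize(s['frame'][235:335,255:335,::-1],None,fx=6,fy=6,interpolation=cv2.INTER_CUBIC)
cv2.imwrite('pics/f1.png',a)
E
```

```text
t 14.35 p [ 532.6  -357.49  108.42] yaw 174.98 F [-0.4   0.22 -2.9 ] M [ 0.043 -0.036  0.032] op 0.206 g 30.0
exp foot [ 505.89542075 -356.99413656  103.91974238] [[302.59604129 281.59034374]] bore px [[303.05073768 299.06965687]] top [[394.42944275 221.67383136]]
```

View pics/f1.png

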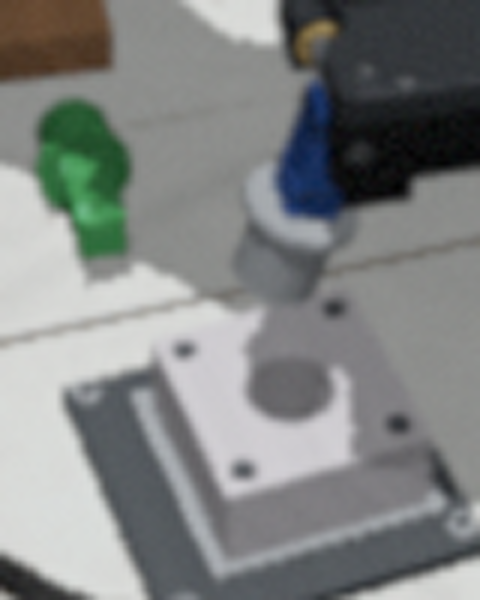

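```bash
cat >>h.py <<'E'
def ring(fc,th,r,h,lean=(.996,-.087)):
    l=np.array([*lean,0]);a=np.sin(th)*l+[0,0,np.cos(th)];u=np.cos(th)*l-[0,0,np.sin(th)];w=np.cross(a,u);f=np.linspace(0,2*np.pi,181)
    return fc+h*a+r*(np.cos(f)[:,None]*u+np.sin(f)[:,None]*w)
def ext(q): return [q[k].round(1).tolist() for k in(q[:,0].argmin(),q[:,0].argmax(),q[:,1].argmin(),q[:,1].argmax())]
E
python3 - <<'E'
from h import *
s=cam('side'); fc=np.array([505.9,-357,103.9])
for th in(15,18):
    for r,h in((14.3,0),(15,1.5),(20,30),(20,35)): print(th,r,h,'L,R,T,B',ext(proj(s,ring(fc,np.radians(th),r,h))))
hsv=cv2.resize(s['hsv'],None,fx=1,fy=1); g=s['frame'].mean(2)
for v in range(276,290): print(v,g[v,288:312].astype(int))
E
```

```text
15 14.3 0 L,R,T,B [[295.8, 280.3], [309.4, 283.1], [300.6, 276.6], [304.6, 286.7]]
15 15 1.5 L,R,T,B [[295.7, 279.7], [309.9, 282.7], [300.7, 275.9], [305.0, 286.4]]
15 20 30 L,R,T,B [[297.0, 268.9], [316.3, 273.1], [303.8, 264.0], [309.7, 278.0]]
15 20 35 L,R,T,B [[297.7, 267.1], [317.0, 271.5], [304.4, 262.2], [310.4, 276.2]]
18 14.3 0 L,R,T,B [[295.9, 280.0], [309.2, 283.4], [300.4, 276.6], [304.9, 286.7]]
18 15 1.5 L,R,T,B [[295.8, 279.4], [309.8, 282.9], [300.5, 275.8], [305.2, 286.5]]
18 20 30 L,R,T,B [[297.9, 268.4], [316.8, 273.7], [303.9, 264.0], [310.7, 278.1]]
18 20 35 L,R,T,B [[298.7, 266.6], [317.7, 271.9], [304.7, 262.2], [311.6, 276.3]]
276 [137 141 141 141 140 133 116 105 112 113 113 107  95  85  88  94  97  98
 102 106 100  91 107 123]
277 [139 139 139 140 137 128 112 108 112 117 118 116 102  90  87  85  84  81
  83  83  81  96 122 138]
278 [137 139 139 138 135 125 111 107 113 119 120 118 110 102  98  94  87  84
  80  78  85 111 132 136]
279 [139 140 141 140 135 127 114 112 116 118 116 119 116 110 113 106  98  91
  82  77  89 120 123 121]
280 [137 143 139 140 138 132
[... 301 characters left out ...]
 122 117 114 114 114 117 117 115 111 109 104  99  93  84
  92 109 130 137 133 132]
284 [145 143 137 124 115 118 127 131 131 127 124 119 115 110 104  97  95  95
 108 123 126 122 115 115]
285 [182 196 195 175 155 141 137 140 140 144 140 129 123 120 114 110 112 117
 124 126 115  93  79  81]
286 [208 214 215 208 201 176 155 151 159 170 162 142 129 125 126 126 125 127
 127 127 109  77  55  65]
287 [215 217 216 217 212 202 187 183 191 192 165 140 128 130 128 129 128 129
 128 126 119  98  80  90]
288 [212 213 213 212 209 206 201 201 203 199 165 135 129 129 129 127 129 128
 129 129 125 121 117 119]
289 [208 208 208 207 205 205 204 204 202 192 159 132 129 132 129 129 130 127
 128 128 129 129 129 127]
```

Request:
arm_command(targets=[[-2,0,8,0,0],[-4,-0.5,18,0,0],[-6,-0.5,28,0,0],[-6,-0.5,37,0,0],[-6,-0.5,42,0,0]])

```text
t: 15.05
eef_pos: [538.1, -357.7, 65.0]
tcp_rot: [3.141, -0.001, 3.054]
ft_force: [-0.3, 0.3, -2.4]
opening: 0.205
grip_force: 30.0
```

Request:
arm_command(targets=[[0,0,1,0,0],[0,0,1,0,0]])

```text
t: 15.25
eef_pos: [538.5, -358.0, 65.4]
tcp_rot: [3.141, -0.0, 3.054]
ft_force: [0.2, -0.3, -2.7]
opening: 0.205
grip_force: 30.0
```

```bash
python3 - <<'E'
from h import *
S,R=st(); s=avg('side',2)
print('old obs',toplane(s,[300.4,280.4],103.9))
fc=np.array([506.5,-356,S['eef_pos'][2]-4.5]); print(fc)
for r,h in((14.3,0),(15,1.5),(20,30),(20,35)): print(r,h,'L,R,T,B',ext(proj(s,ring(fc,np.radians(17),r,h))))
print('mouth',ext(proj(s,ring(np.array([508.2,-356.4,50]),0,15.7,0))))
g=s['frame'].mean(2)
for v in range(278,308): print(v,' '.join('%3d'%x for x in g[v,290:322]))
E
```

```text
t 15.25 p [ 538.47 -358.03   65.42] yaw 175.00 F [ 0.22 -0.32 -2.75] M [-0.059 -0.062  0.002] op 0.205 g 30.0
old obs [[ 502.62092892 -352.5515873   103.9       ]]
[ 506.5        -356.           60.91655334]
14.3 0 L,R,T,B [[295.8, 294.1], [308.8, 297.2], [300.4, 290.6], [304.3, 300.7]]
15 1.5 L,R,T,B [[295.7, 293.6], [309.4, 296.8], [300.5, 289.8], [304.6, 300.5]]
20 30 L,R,T,B [[297.5, 283.4], [316.0, 288.0], [303.6, 278.5], [309.7, 292.6]]
20 35 L,R,T,B [[298.2, 281.4], [316.7, 286.3], [304.4, 276.8], [310.4, 290.9]]
mouth [[295.6, 299.0], [310.5, 299.3], [302.9, 293.5], [303.2, 304.8]]
278 139 139 139 138 141 141 141 140 142 151 160 166 161 120  73  60  61  54  51  55  52  44  25  13  18  32  43  43  34  20  21   7
279 139 141 139 140 139 140 140 140 143 159 166 168 156 114  67  57  63  55  53  53  53  45  27  20  12  24  34  30  22  13   7  15
280 140 139 139 140 140 142 140 139 142 161 169 169 161 123  73  58  60  55  56  55  53  49  36  17  11  11  11  16  14  14  10  13
281 139 139 140 141 140 140 137 135 137 159 168 170 166 132  84  54  58  53  54  47  52  45  33  17  14  14
[... 2756 characters left out ...]
 198 174 143 128 129 128 130 130 128 127
303 205 205 204 204 207 207 198 174 142 115 104 103 104 104 103 100 102 113 138 168 195 203 204 189 156 131 129 131 129 125 120 116
304 205 204 204 204 206 207 205 199 183 159 138 128 121 119 118 124 138 162 187 198 203 205 204 197 162 132 127 131 126 112  91  82
305 206 205 203 204 205 206 208 206 204 197 186 178 168 165 163 174 187 198 206 207 207 205 204 198 161 131 127 128 125 100  67  51
306 207 205 206 205 205 205 206 208 209 207 205 201 199 196 196 198 203 206 208 207 207 206 206 198 163 132 126 130 126 105  78  65
307 207 206 204 204 205 205 206 207 207 207 207 206 206 205 204 204 205 204 208 209 207 205 205 200 171 140 129 129 128 123 111 104
```

```bash
python3 - <<'E'
from h import *
t=avg('top',1)
h=t['hsv']; g=t['frame'].mean(2)
print(proj(t,[[508,-356,50],[538-38,-356,50]]))
for v in range(205,250,2): print(v,' '.join('%3d'%x for x in g[v,350:425:2]))
E
```

```text
[[387.48718786 223.68274302]
 [387.64913773 227.09920726]]
205 165 165 156 143 124 118 112  73  43  46  43  44  42  37  32  35  34  38  35  36  36  38  38  43  43  45  51  53  55  56  56  57  56  57  60  60  61  57
207 165 164 136  77  88  77  62  40  41  43  49  47  39  35  33  35  37  34  34  27  35  39  44  43  46  47  49  51  54  56  55  58  59  59  58  57  64  59
209 163 164 137  70  91  81  75  57  39  41  40  41  42  37  33  32  40  47  38  35  38  40  43  45  45  48  50  51  56  57  57  57  60  60  58  59  63  62
211 163 162 149  72  61  62  57  51  27  35  37  37  38  46  49  39  42  43  38  37  41  40  46  47  49  51  50  54  58  57  56  57  57  60  57  58  61  58
213 160 159 151  80  56  56  61  78  38  33  87 112  85 111  83  32  40  34  35  37  42  47  45  48  51  51  55  57  57  58  58  56  57  59  59  63  61  63
215 161 163 154  81  53  55  64 110  97  63 102 170 163 119  50  30  34  38  38  42  43  46  49  51  52  55  52  55  60  59  57  60  60  60  62  61  57  59
217 162 161 156  93  50  56  65 109 113  75 124 230 200  65  28  33  34  33  39  43  42  47  50  48  53  
[... 1846 characters left out ...]
  52  51  56  55  59  57  59  58  61  58  60  61  62  62  59  65  60  61  64
243 242 241 204  65  20  23  27  34  29  34  33  40  41  39  45  47  45  49  49  54  56  54  54  58  59  60  61  63  60  61  60  61  59  62  64  62  61  63
245 241 231 107  23  29  37  36  32  34  33  37  39  37  40  44  46  44  49  53  54  54  57  57  59  58  63  60  59  60  61  62  60  60  64  62  62  63  63
247 239 166  36  27  42  43  35  33  35  34  34  38  41  42  41  44  48  52  52  56  57  58  57  57  62  60  61  59  60  63  61  61  63  60  62  65  62  66
249 161  70  21  24  24  31  27  32  33  34  36  38  43  45  44  46  51  54  55  56  56  57  57  58  58  59  57  59  60  60  62  60  60  63  62  63  63  65
```

Request:
arm_command(targets=[[1,0,1,0,0],[2,0,2,0,0],[2,0,3.5,0,0],[2,0,5,0,0],[2,0,6,0,0]])

```text
t: 15.9
eef_pos: [536.4, -357.8, 59.3]
tcp_rot: [3.141, -0.0, 3.054]
ft_force: [0.0, 0.3, -2.3]
opening: 0.21
grip_force: 30.0
```

Request:
arm_command(targets=[[0,0,1,0,0],[0,0,2,0,0],[0,0,3,0,0],[0,0,4,0,0]])

```text
t: 16.3
eef_pos: [536.5, -357.9, 55.5]
tcp_rot: [3.142, 0.0, 3.054]
ft_force: [-0.4, -0.1, -1.8]
opening: 0.207
grip_force: 30.0
```

```bash
python3 -c "
from h import *
st()"
```

```text
t 16.30 p [ 536.53 -357.85   55.45] yaw 175.00 F [-0.41 -0.07 -1.85] M [ 0.04  -0.074 -0.024] op 0.207 g 30.0
```

Request:
arm_command(targets=[[0,0,1,0,0],[0,0,2,0,0],[0,0,3,0,0]])

```text
t: 16.6
eef_pos: [536.5, -357.9, 52.5]
tcp_rot: [-3.142, 0.0, 3.054]
ft_force: [-0.1, -0.9, -1.5]
opening: 0.206
grip_force: 30.0
```

```bash
python3 - <<'E'
from h import *
S,R=st(); s=avg('side',2)
g=s['frame'].mean(2)
for v in range(288,308): print(v,' '.join('%3d'%x for x in g[v,290:322]))
E
```

```text
t 16.60 p [ 536.51 -357.9    52.47] yaw 175.00 F [-0.14 -0.94 -1.49] M [-0.063 -0.092  0.051] op 0.206 g 30.0
288 170 179 189 194 199 201 197 169 154 164 169 168 158 119  75  54  47  41  39  41  40  32  27  28  32  41  59  70  78  85  92 101
289 197 199 202 204 205 206 200 173 148 158 167 171 166 132  94  73  65  57  48  49  48  50  61  65  68  88 111 125 130 131 132 134
290 205 205 206 204 205 206 202 177 141 146 162 168 166 145 121 112 108  90  75  70  71  72  86  94  98 109 124 135 140 143 143 142
291 206 206 206 205 206 206 200 165 120 123 145 163 167 163 158 157 154 134 120 119 115 104 104 104 105 111 124 130 138 142 143 143
292 205 206 206 206 205 205 198 153 102  97 121 145 161 166 169 168 169 163 162 162 155 130 109 105 107 115 125 130 135 140 142 142
293 206 205 206 207 206 203 187 142 105  93 103 121 135 150 159 164 165 169 172 173 166 135 108 101 107 119 126 128 132 138 141 143
294 205 205 206 207 206 198 168 125 109 104  91  95 107 121 128 142 151 160 164 166 158 129 101  99 112 124 126 129 130 135 139 141
295 205 206 206 207 204 185 146 111 111 111  98  90  94  96 101 11
[... 949 characters left out ...]
 154 132 127 129 130 130 129 130 128 128
303 205 204 204 204 206 206 196 173 140 121 112 108 108 102  98  94  90 104 136 168 190 194 161 131 126 127 131 131 131 127 121 117
304 205 204 205 204 206 206 206 200 182 159 138 127 120 115 114 120 135 161 187 197 205 199 164 132 126 128 129 131 126 110  90  84
305 206 205 205 205 205 207 206 206 204 197 186 178 168 163 164 176 188 197 205 208 207 201 173 139 127 128 128 129 127 100  67  54
306 206 205 204 204 204 205 207 208 208 206 205 201 199 197 197 199 203 206 209 207 207 205 191 157 131 128 127 129 127 104  78  65
307 207 206 204 205 203 204 206 207 207 208 207 206 205 206 205 204 204 205 207 208 208 207 200 165 132 127 128 130 130 123 111 104
```

Request:
arm_command(targets=[[0,0,0.7,0,0],[0,0,1.4,0,0],[0,0,2,0,0],[0,0,2,0,0]])

```text
t: 17.1
eef_pos: [536.7, -358.3, 50.6]
tcp_rot: [-3.141, 0.001, 3.054]
ft_force: [0.2, -2.9, -2.2]
opening: 0.209
grip_force: 30.0
```

```bash
python3 -c "
from h import *
st(); env.read_camera('side'); st()"
```

```text
t 17.10 p [ 536.69 -358.28   50.63] yaw 175.01 F [ 0.22 -2.89 -2.19] M [-0.707 -0.161  0.118] op 0.209 g 30.0
t 17.15 p [ 536.68 -358.22   50.6 ] yaw 175.01 F [ 0.32 -3.85 -2.06] M [-0.723 -0.197  0.117] op 0.207 g 30.0
```

Request:
arm_command(targets=[[0,-0.5,0,0,0],[0,-1,0,0,0],[0,-1.5,0,0,0],[0,-1.5,0,0,0]])

```text
t: 17.55
eef_pos: [536.2, -359.0, 50.4]
tcp_rot: [3.141, -0.001, 3.054]
ft_force: [1.1, 0.7, -3.1]
opening: 0.206
grip_force: 30.0
```

```bash
python3 -c "
from h import *
st()"
```

```text
t 17.55 p [ 536.18 -359.02   50.36] yaw 174.99 F [ 1.15  0.71 -3.1 ] M [ 0.012 -0.09   0.022] op 0.206 g 30.0
```

Request:
arm_command(targets=[[0,-0.3,0.7,0,0],[0,-0.5,1.4,0,0],[0,-0.5,2,0,0],[0,-0.5,2,0,0]])

```text
t: 17.95
eef_pos: [536.4, -359.7, 48.5]
tcp_rot: [3.141, 0.0, 3.054]
ft_force: [1.5, 0.9, -2.0]
opening: 0.209
grip_force: 30.0
```

```bash
python3 -c "
from h import *
st()"
```

```text
t 17.95 p [ 536.45 -359.68   48.45] yaw 175.00 F [ 1.51  0.89 -1.98] M [ 0.27  -0.439 -0.022] op 0.209 g 30.0
```

Request:
arm_command(targets=[[-0.4,0,0.7,0,0],[-0.7,0,1.4,0,0],[-0.7,0,2,0,0],[-0.7,0,2,0,0]])

```text
t: 18.35
eef_pos: [536.9, -359.9, 46.4]
tcp_rot: [3.141, -0.0, 3.054]
ft_force: [0.6, 0.7, -2.9]
opening: 0.208
grip_force: 30.0
```

```bash
python3 -c "
from h import *
st()"
```

```text
t 18.35 p [ 536.93 -359.85   46.43] yaw 175.00 F [ 0.58  0.7  -2.85] M [ 0.17  -0.233  0.003] op 0.208 g 30.0
```

Request:
arm_command(targets=[[0,0,0.6,0,0],[0,0,1.2,0,0],[0,0,1.8,0,0],[0,0,1.8,0,0]])

```text
t: 18.75
eef_pos: [536.9, -359.8, 44.8]
tcp_rot: [3.141, -0.0, 3.054]
ft_force: [0.2, 1.9, -0.7]
opening: 0.208
grip_force: 30.0
```

```bash
python3 -c "
from h import *
st()"
```

```text
t 18.75 p [ 536.89 -359.82   44.76] yaw 175.00 F [ 0.18  1.87 -0.74] M [ 0.462  0.155 -0.012] op 0.208 g 30.0
```

Request:
arm_command(targets=[[1,0.3,0,0,0],[2,0.3,0,0,0],[3,0.3,0,0,0],[4,0.3,0,0,0]])

```text
t: 19.15
eef_pos: [534.8, -359.8, 45.5]
tcp_rot: [-3.14, 0.004, 3.054]
ft_force: [8.9, 1.3, 1.1]
opening: 0.209
grip_force: 30.0
```

```bash
python3 -c "
from h import *
st()"
```

```text
t 19.15 p [ 534.8  -359.77   45.5 ] yaw 174.98 F [8.94 1.34 1.14] M [ 0.465 -1.755 -0.004] op 0.209 g 30.0
```

Request:
arm_command(targets=[[1,0.2,0,0,0],[2,0.2,0,0,0],[3,0.2,0,0,0],[4,0.2,0,0,0]])

```text
t: 19.55
eef_pos: [531.1, -359.3, 45.7]
tcp_rot: [-3.14, 0.005, 3.054]
ft_force: [8.8, 1.6, 1.8]
opening: 0.207
grip_force: 30.0
```

```bash
python3 -c "
from h import *
st(); asc(cam('side'),276,296,288,325)"
```

```text
t 19.55 p [ 531.05 -359.33   45.69] yaw 174.98 F [8.77 1.61 1.81] M [ 0.416 -1.776 -0.053] op 0.207 g 30.0
276 .................bbb.................
277 .................bbb##..............#
278 .................bbb##...........####
279 ................bbbb#####..##########
280 ................bbb##################
281 ................bbb##################
282 ...............bbbbb#################
283 ...............bbbbb#################
284 ...............bbbbb#################
285 ...............bbbbb#################
286 ..............bbbbbb#################
287 ..............bbbbbb####..###########
288 ...............bbbbb#################
289 ...............bbbbb###############..
290 ...............bbbbb#############....
291 ...............bbbbb#######..........
292 ...............bbbbbbbb..............
293 ................bbbbbbb..............
294 .....................................
295 .....................................
```

Request:
arm_command(targets=[[1,0.2,0,0,0],[2,0.3,0,0,0],[3,0.3,0,0,0],[4,0.3,0,0,0],[5,0.3,0,0,0]])

```text
t: 20.1
eef_pos: [526.1, -358.7, 45.7]
tcp_rot: [-3.14, 0.005, 3.054]
ft_force: [8.8, 0.5, 2.2]
opening: 0.205
grip_force: 30.0
```

```bash
python3 -c "
from h import *
st(); asc(cam('side'),276,296,288,325)"
```

```text
t 20.10 p [ 526.13 -358.73   45.73] yaw 174.99 F [8.84 0.48 2.19] M [ 0.307 -1.805 -0.022] op 0.205 g 30.0
276 ................b#...................
277 ................b#...................
278 ................###.............#####
279 ...............b#####....############
280 ...............bb####################
281 ...............bb####################
282 ..............bbb####################
283 ..............bbb####################
284 ..............bbb####################
285 ..............bbb####################
286 ..............bbb#####.##############
287 ..............bbb####..##############
288 ..............bbb####################
289 ..............bbb##################..
290 ..............bbb##############......
291 ..............bbbb#########..........
292 ...............bbbbb###..............
293 ...............bbbbbbb...............
294 .....................................
295 .....................................
```

Request:
arm_command(targets=[[1,0,0,0,0],[2,0,0,0,0],[3,0,0,0,0],[4,0,0,0,0]])

```text
t: 20.55
eef_pos: [522.1, -358.4, 45.7]
tcp_rot: [-3.14, 0.005, 3.054]
ft_force: [8.4, 1.2, 1.7]
opening: 0.207
grip_force: 30.0
```

```bash
python3 - <<'E'
from h import *
st(); s=avg('side',2); asc(s,278,294,288,320)
g=s['frame'].mean(2)
print('up',[(r,h,ext(proj(s,ring(np.array([507.8,-356.2,39.]),0,r,h)))) for r,h in((20,30),(20,35))])
for v in range(282,306): print(v,' '.join('%3d'%x for x in g[v,290:318]))
E
```

```text
t 20.55 p [ 522.08 -358.4    45.7 ] yaw 174.99 F [8.43 1.2  1.73] M [ 0.297 -1.727 -0.018] op 0.207 g 30.0
278 ...............##..............#
279 ..............####........######
280 ..............##################
281 .............bb#################
282 .............bb#################
283 .............bb#################
284 .............bb#################
285 .............bb#################
286 .............bb#################
287 ............bbb#################
288 ............bbb#################
289 .............bb#################
290 .............bb###############..
291 .............bb############.....
292 .............bbbb#####..........
293 ..............bbbbbbb...........
up [(20, 30, [[293.4, 292.8], [312.6, 293.2], [302.9, 285.8], [303.2, 300.2]]), (20, 35, [[293.4, 291.1], [312.7, 291.6], [302.9, 284.1], [303.2, 298.5]])]
282 139 139 137 136 135 131 127 119 119 109  78  49  29  11  24  27  31  27  26  29  26  28  27  28  24  18  20  23
283 131 129 122 117 114 115 115 118 129 116  76  46  34  21  17  19  23  25  23  27  22  20  20  20  12  14  15  17
284 113 113 1
[... 1838 characters left out ...]
 128
300 204 205 205 207 204 181 129  85  78  83  88  88  93  91  82  81  82  80  77  76  91 117 127 127 129 129 128 128
301 205 204 203 207 206 192 147  98  94  98  97  90  85  86  85  81  80  79  75  76 102 123 128 128 128 129 129 129
302 204 204 204 205 207 201 172 130 106 105 106 102  95  96  88  79  79  77  78  89 113 128 128 126 128 129 131 129
303 204 204 204 204 206 206 197 172 143 119 107 106 102 102  90  81  80  83  91 106 121 129 128 128 126 129 130 129
304 205 204 205 204 205 207 206 200 183 160 140 130 122 116 107  95  95 104 116 124 129 130 128 128 128 127 130 130
305 206 205 205 203 205 206 208 208 204 197 188 179 168 161 155 133 119 125 131 132 132 128 130 128 128 127 130 128
```

Request:
arm_command(targets=[[1.2,0.2,0,0,0],[2.4,0.3,0,0,0],[3.6,0.3,0,0,0],[4.8,0.3,0,0,0],[6,0.3,0,0,0]])

```text
t: 21.15
eef_pos: [516.1, -357.7, 45.7]
tcp_rot: [-3.139, 0.005, 3.054]
ft_force: [8.1, 0.8, 2.9]
opening: 0.21
grip_force: 30.0
```

```bash
cat >>h.py <<'E'
def collar(v0=284,v1=304,u0=288,u1=320):
    s=avg('side',2); g=s['frame'].mean(2)
    for v in range(v0,v1): print(v,' '.join('%3d'%x for x in g[v,u0:u1]))
E
python3 -c "
from h import *
st(); collar()"
```

```text
t 21.15 p [ 516.13 -357.73   45.71] yaw 174.99 F [8.14 0.76 2.86] M [ 0.179 -1.848  0.025] op 0.210 g 30.0
284 119 117 115 113 116 120 129 130 133 129  95  51  10  16  19  18  17  16  18  18  19  13  11  19  16   7  12  16  12  15  14  13
285 121 128 129 130 132 134 138 141 142 133  93  44  11  16  12  17  19  13  14   9  17   9  11  10  14  14  10  15  11  17  14  15
286 133 137 139 138 138 138 138 138 136 119  77  35  11  15  15  24  27  32  26  19  14  13  13   8  17  18  14  16  11  16  15   4
287 137 139 145 146 139 136 133 127 121 105  68  31  18   9  25  35  41  45  36  19   9  12  13   8   9  11  12  14  17  18  10  18
288 148 158 171 172 160 151 137 120 108 102  68  34  22   9  26  40  48  45  29  14  15  20  11   6  10  12  10   6  13   5   7  11
289 183 190 199 199 196 188 165 134 112 101  72  34  18  17  18  31  37  32  24  15  11  13   9  19  11  11   9  10  15  12  20  25
290 202 204 205 206 206 199 181 159 128 104  81  49  23  11  15  14  25  18  13  11  15  11  15  10  17  14  21  33  50  61  70  79
291 204 206 206 206 204 193 180 168 134 106  83  57  24  13  17  15  
[... 946 characters left out ...]
  92 112 127 131 129 130 127 129 128 127
299 205 204 204 204 206 205 194 149  92  77  89 104 110  99  91  89  91  92  91  90  85  80  95 116 127 129 128 129 128 128 128 129
300 206 204 205 205 206 207 202 165 106  76  79  85  88  87  84  82  82  82  81  80  77  76  95 120 128 129 129 129 130 129 129 128
301 206 204 204 204 205 206 205 187 140  99  90  87  81  83  81  85  83  81  80  81  76  81 102 122 128 128 127 129 129 129 130 129
302 207 206 205 204 203 205 208 201 171 130 102  96  87  83  82  84  82  83  80  76  78  89 112 125 128 127 128 129 130 130 129 130
303 207 206 204 205 204 204 207 206 196 171 139 115  99  89  82  82  80  80  81  81  93 106 123 129 129 126 127 129 130 131 129 125
```

Request:
arm_command(targets=[[0.8,0.1,0.6,0,0],[1.6,0.2,1.2,0,0],[2.4,0.2,1.8,0,0],[3,0.2,2.4,0,0],[3,0.2,3,0,0]])

```text
t: 21.75
eef_pos: [513.3, -357.4, 42.8]
tcp_rot: [-3.139, 0.005, 3.054]
ft_force: [8.2, -0.1, 1.8]
opening: 0.207
grip_force: 30.0
```

```bash
python3 -c "
from h import *
st()"
```

```text
t 21.75 p [ 513.29 -357.45   42.76] yaw 174.99 F [ 8.18 -0.1   1.78] M [ 0.072 -1.797  0.033] op 0.207 g 30.0
```

Request:
arm_command(targets=[[0.5,0,0.8,0,0],[1,0,1.6,0,0],[1.5,0,2.4,0,0],[1.5,0,3.2,0,0],[1.5,0,4,0,0]])

```text
t: 22.25
eef_pos: [512.1, -357.4, 38.9]
tcp_rot: [-3.139, 0.006, 3.054]
ft_force: [10.1, 0.4, 2.7]
opening: 0.212
grip_force: 30.0
```

```bash
python3 -c "
from h import *
st(); collar(288,304)"
```

```text
t 22.25 p [ 512.13 -357.41   38.92] yaw 174.99 F [10.08  0.4   2.66] M [ 1.350e-01 -2.031e+00  1.000e-03] op 0.212 g 30.0
288 151 151 142 134 132 131 131 132 122  79  30  14  12  16  18  18  16  13  15   6  19  10  12  11  15  16  11  11  12  18   3  12
289 183 185 170 152 137 130 128 126 115  73  29  13  15  21  31  35  24  10   9  13   8  11  16  17  15  16  16  10  19   8  17  14
290 202 203 198 190 168 150 131 116 105  65  27  14  29  40  45  38  23  17  19  10  10  12  13   8   8  10  11  12   3   5   4  13
291 204 206 206 205 199 187 148 113 100  65  22  15  31  42  41  39  22   8  15  11  11   8   9   9   8  13  14  12   6  14  11  15
292 195 205 206 207 206 191 149 112 101  66  23  17  19  27  28  24  10  13  20  11  13   8  19  16  13  17  14  18  20  29  36  52
293 192 204 206 207 203 178 135 108 101  67  32   7  11  11  11  13   9   7  12  10   8  16  14  17  31  46  57  64  71  79  85 106
294 200 204 206 207 202 177 134 108  99  71  39  18   8  17  12  10   3  15  20  22  25  38  46  54  77  93 110 113 117 117 120 130
295 204 204 206 207 202 178 134 108  99  82  50  22  1
[... 433 characters left out ...]
 107 112 126 128 129 128 130 129 128 130
299 205 204 205 205 206 199 158 113 126 143 132 114 105 107 104 108 107 109 110 108 106 103 101 118 127 128 128 129 128 129 129 129
300 205 205 204 204 206 200 161 118 113 134 140 120 105 103 106 107 107 108 106 103  96  91  99 120 127 128 130 128 129 129 128 129
301 206 204 205 203 205 201 176 144 113 107 113 101  96 101 101 104 105 102  94  90  82  82 102 122 127 128 128 128 130 129 128 129
302 206 206 205 206 205 204 199 190 155 113  87  81  86  89  91  90  92  88  83  78  79  88 111 126 129 127 127 130 130 131 129 129
303 207 206 205 204 204 205 206 206 192 157 110  85  78  82  84  82  80  83  81  83  91 107 124 128 129 127 128 129 128 129 131 125
```

Request:
arm_command(targets=[[0,0,0.8,0,0],[0,0,1.6,0,0],[0,0,2.4,0,0],[0,0,3.2,0,0],[0,0,4,0,0]])

```text
t: 22.85
eef_pos: [512.2, -357.4, 34.9]
tcp_rot: [-3.139, 0.006, 3.054]
ft_force: [9.8, 0.5, 2.0]
opening: 0.21
grip_force: 30.0
```

```bash
python3 -c "
from h import *
st()"
```

```text
t 22.85 p [ 512.2  -357.43   34.94] yaw 174.99 F [9.83 0.47 2.02] M [ 0.135 -2.068 -0.004] op 0.210 g 30.0
```

Request:
arm_command(targets=[[0.3,0,0.8,0,0],[0.6,0,1.6,0,0],[0.8,0,2.4,0,0],[0.8,0,3.2,0,0],[0.8,0,4,0,0]])

```text
t: 23.35
eef_pos: [512.2, -357.5, 31.3]
tcp_rot: [-3.138, 0.007, 3.054]
ft_force: [12.2, 1.6, 4.3]
opening: 0.208
grip_force: 30.0
```

```bash
python3 -c "
from h import *
st(); collar(292,308)"
```

```text
t 23.35 p [ 512.16 -357.48   31.32] yaw 174.98 F [12.2   1.59  4.27] M [ 0.348 -2.664 -0.011] op 0.208 g 30.0
292 196 205 206 205 199 190 159 127  98  54  21  11  18  29  28  30  21  12  13  16  17  11  11   6  11  16  15  11  10  14   8  14
293 191 204 207 206 207 202 171 127  92  54  16  16  33  40  45  42  29  16  16  13   8  10  12   9   8   7  11  17   9  11   7   7
294 199 205 206 207 207 196 159 115  85  52  17  22  34  45  45  40  19  20  19  11  10   7  11   9  10   3  14  10   4  13   7  12
295 204 205 205 207 203 179 135 105  88  55  23  11  24  29  30  24  15   9  17  16   7  14  10   6  10  11  25  30  33  37  47  58
296 205 204 205 207 203 175 131 108  95  63  24  17  19  18  18   8   9   7  15  11  17  21  32  33  51  62  67  77  81  86  98 110
297 205 204 205 206 201 173 136 112  99  69  34  12  16  12  11  18  21  21  23  29  46  53  65  75  98 113 118 118 118 119 122 127
298 204 204 205 206 201 177 155 128 103  78  49  29  19  25  28  34  41  46  45  63  81  93  97 100 114 125 130 127 130 129 128 128
299 205 204 204 206 201 179 157 128 107  96  76  59  52  57  65  6
[... 421 characters left out ...]
 106 118 126 128 129 129 129 130 130 129
303 207 206 206 204 204 204 200 170 133 120 108  96  98  97 101  99 101 105 103 100 104 106 121 128 130 128 128 129 130 131 129 127
304 207 207 206 205 205 205 205 194 167 149 134 110  97  93  91  93  92  95 103 108 119 125 130 130 129 129 126 128 129 130 127 110
305 204 207 205 205 204 205 205 205 199 195 189 154 120 108 104 106 107 111 119 125 130 132 132 132 130 128 127 128 127 129 127  98
306 200 208 206 205 204 205 204 206 206 207 201 166 134 124 124 124 124 124 129 131 133 133 133 131 131 131 126 128 129 129 126 108
307 192 205 207 206 205 205 204 204 206 209 203 174 142 130 130 131 133 129 129 130 131 133 132 133 131 131 129 127 128 129 129 122
```

Request:
arm_command(targets=[[-0.5,0,0.7,0,0],[-1,0,1.4,0,0],[-1,0,2,0,0],[-1,0,2.6,0,0],[-1,0,3.2,0,0]])

```text
t: 23.95
eef_pos: [512.2, -357.4, 27.7]
tcp_rot: [-3.139, 0.005, 3.054]
ft_force: [9.2, 0.2, 2.1]
opening: 0.211
grip_force: 30.0
```

```bash
python3 -c "
from h import *
st()"
```

```text
t 23.95 p [ 512.25 -357.43   27.67] yaw 174.99 F [9.16 0.2  2.11] M [ 0.047 -1.862 -0.033] op 0.211 g 30.0
```

Now the set-down at 5 mm/s or less.

Request:
arm_command(targets=[[-0.3,0,0.4,0,0],[-0.6,0,0.8,0,0],[-0.8,0,1.2,0,0],[-0.8,0,1.6,0,0],[-0.8,0,2,0,0]])

```text
t: 24.45
eef_pos: [512.5, -357.5, 27.4]
tcp_rot: [-3.139, 0.005, 3.054]
ft_force: [2.0, 4.1, 24.7]
opening: 0.213
grip_force: 30.0
```

```bash
python3 -c "
from h import *
st()"
```

```text
t 24.45 p [ 512.52 -357.48   27.35] yaw 175.01 F [ 2.02  4.13 24.71] M [ 0.911  0.069 -0.032] op 0.213 g 30.0
```

Request:
arm_command(targets=[[0,0.3,-0.8,0,0],[0,0.5,-1.4,0,0],[0,0.5,-1.4,0,0]])

```text
t: 24.75
eef_pos: [512.4, -357.4, 27.5]
tcp_rot: [-3.138, 0.004, 3.055]
ft_force: [5.3, -1.6, 7.9]
opening: 0.212
grip_force: 30.0
```

```bash
python3 -c "
from h import *
st()
s=cam('side');print('home pred',[ext(proj(s,ring(np.array([507.6,-356.2,20.]),0,20,h))) for h in(30,35)])
collar(294,311)"
```

```text
t 24.75 p [ 512.4  -357.38   27.48] yaw 175.01 F [ 5.3  -1.6   7.92] M [-0.333 -0.735  0.069] op 0.212 g 30.0
home pred [[[293.3, 299.0], [312.2, 299.4], [302.6, 292.0], [302.9, 306.4]], [[293.3, 297.4], [312.3, 297.8], [302.6, 290.4], [303.0, 304.8]]]
294 200 203 205 207 206 198 173 131 103  67  24  14  25  36  41  40  24  17  12   8  14  10  13  17  17  15   8  14  14  16  13  10
295 204 205 205 206 203 181 143 113  99  61  26  17  23  40  45  43  31  20  18  15  10  10   8  12  11   7  15   9   8   8  18  13
296 206 204 204 206 205 188 146 111  99  65  24  13  17  29  33  30  15  12   8  13  15  10  11  11  10   8  13  13  15  26  28  36
297 205 205 203 206 205 189 151 116  98  69  35  14   7  18  15  13  11  13  11  13   6  11  19  26  33  45  52  61  68  71  79  84
298 205 204 204 205 203 184 162 130 104  74  41  21   7   5   6  12  13  15  21  28  42  48  58  64  78  91 102 112 116 117 118 119
299 204 205 205 205 202 187 170 135 108  84  58  29  17  22  23  31  31  35  42  54  79  94  95  98 104 117 124 127 128 128 129 129
300 204 204 205 205 200 186 168 138 112  98  79  55  46
[... 696 characters left out ...]
 130 129 130 129 129 128 128 131 125 100
306 199 207 206 205 204 204 204 206 207 203 193 155 122 109 106 105 106 109 116 124 128 131 133 132 132 128 129 127 128 128 127 106
307 191 206 207 205 205 205 204 205 207 208 202 174 140 127 125 124 125 124 128 130 131 133 131 131 131 130 128 127 128 129 131 122
308 173 200 208 207 204 204 205 204 205 207 207 194 161 136 131 131 131 130 129 129 132 132 133 131 132 130 131 129 128 129 130 129
309 155 193 205 207 207 205 205 204 204 207 208 202 175 141 133 132 130 132 130 129 130 132 132 133 132 131 131 130 129 127 126 126
310 127 173 200 208 207 204 202 200 202 205 208 207 195 161 136 131 131 130 131 129 129 132 132 134 133 130 128 126 123 119 113 112
```

Request:
arm_command(targets=[[-0.4,-0.2,0,0,0],[-0.8,-0.2,0.2,0,0],[-1.2,-0.2,0.3,0,0],[-1.2,-0.2,0.3,0,0]])

```text
t: 25.3
eef_pos: [512.5, -357.3, 27.3]
tcp_rot: [-3.139, 0.002, 3.055]
ft_force: [-0.6, -1.1, 13.1]
opening: 0.212
grip_force: 30.0
```

```bash
python3 -c "
from h import *
st()"
```

```text
t 25.30 p [ 512.54 -357.33   27.35] yaw 175.03 F [-0.65 -1.15 13.11] M [-0.121  0.533  0.045] op 0.212 g 30.0
```

Request:
arm_command(targets=[[0,0,-0.6,0,0],[0,0,-0.6,0,0],[0,0,-0.6,0,0.22],[0,0,-0.6,0,0.26],[0,0,-0.6,0,0.32]])

```text
t: 25.8
eef_pos: [511.7, -355.9, 25.9]
tcp_rot: [3.141, -0.001, 3.054]
ft_force: [-0.2, 0.0, 0.5]
opening: 0.293
grip_force: 0.0
```

Request:
arm_command(targets=[[0,0,0,0,0.4],[0,0,0,0,0.5],[0,0,0,0,0.6],[0,0,0,0,0.7],[0,0,0,0,0.7]])

```text
t: 26.3
eef_pos: [511.9, -356.1, 26.2]
tcp_rot: [3.141, 0.0, 3.054]
ft_force: [-0.8, 0.9, -0.4]
opening: 0.669
grip_force: 0.0
```

```bash
python3 -c "
from h import *
st()
collar(290,308)"
```

```text
t 26.30 p [ 511.93 -356.08   26.23] yaw 175.00 F [-0.81  0.9  -0.38] M [-0.003 -0.004  0.045] op 0.669 g 0.0
290 195 195 189 166 140 130 128 129 122  79  36  22  31  28  30  27  29  27  25  31  26  25  24  23  22  15  18  15   9   7  17  17
291 204 206 206 193 170 151 138 133 123  80  33  16  26  24  23  25  21  18  19  19  14  17   5  17  12  14  11  12  11  20   8  17
292 196 205 206 204 198 188 167 143 121  77  30  11  21  12  13  16  21  18  14  16  20  14  16  14  16  15  12  12  13  16  15  13
293 192 205 206 207 207 205 194 165 125  72  30  15  15  18  22  24  17  17  13  12  15  14  10  11  13  20  10   9  15  13  10   7
294 199 204 206 206 207 206 197 176 132  72  23  14  25  34  46  42  28  15  13  13  12  13  12  16   8  10   8   9  16  12  11   9
295 204 204 205 206 207 203 192 173 141  83  29  15  33  41  44  45  29  13  15  13  13  16  11  10  15  12  11  16   7   9   6  11
296 204 204 205 205 205 198 184 174 160 107  40  15  23  36  40  29  21  15  11  13  10  12  19  11  12   5  14   5  14  15  25  33
297 204 204 204 207 203 186 174 174 166 116  48   7  12  24  20  15
[... 684 characters left out ...]
   9  17   9  10  52 103 125 130 130 130
303 208 206 205 204 205 204 192 151 106  97 102 104 105 106 100  67  30  12  14  14   9  13  10  14   5  14  59 111 129 130 130 125
304 207 206 204 204 204 205 200 169 124  97  94  99 101 102  96  64  26   9   8   7   7  13  11  11   8  17  64 114 128 130 129 109
305 205 207 206 206 205 204 204 191 156 120 106 100  97  92  90  57  26   8   8  14  10   7  12  11  11  27  66 114 129 130 127 100
306 199 208 207 204 204 205 205 199 166 131 125 121 116 109 101  66  23  13  13  23  26  35  39  45  55  66  89 118 127 130 127 105
307 190 206 208 206 205 204 204 200 173 142 132 131 129 128 118  89  56  58  62  70  78  81  93  99 107 115 120 124 128 130 130 124
```

Request:
arm_command(targets=[[0,0,0,0,0.9],[0,0,-5,0,0.9],[0,0,-20,0,0.9],[0,0,-45,0,0.9],[0,0,-80,0,0.9]])

```text
t: 26.9
eef_pos: [511.5, -355.7, 107.1]
tcp_rot: [3.14, -0.001, 3.054]
ft_force: [-0.4, 0.3, 0.1]
opening: 0.899
grip_force: 0.0
```

Request:
arm_command(targets=[[0,0,-40,0,0.9],[0,20,-70,0,0.9],[0,60,-80,0,0.9],[0,100,-80,0,0.9],[0,145,-80,0,0.9]])

```text
t: 27.4
eef_pos: [524.6, -210.7, 188.1]
tcp_rot: [-3.141, 0.002, 3.053]
ft_force: [1.0, -0.2, 1.0]
opening: 0.897
grip_force: 0.0
```

Request:
arm_command(targets=[[0,40,0,0,0.9],[0,75,0,0,0.9],[0,95,0,0,0.9],[0,100,0,0,0.9],[0,100,0,0,0.9]])

```text
t: 27.9
eef_pos: [533.5, -111.8, 187.2]
tcp_rot: [-3.141, 0.001, 3.056]
ft_force: [0.8, 0.4, -0.2]
opening: 0.897
grip_force: 0.0
```

```bash
python3 - <<'E'
from h import *
st(); s=avg('side',2); t=avg('top',2)
for n,r in(('s',s),('t',t)):
  fc=np.array([507.8,-356.3,20.])
  print(n,'home collar low/top L,R,T,B',[ext(proj(r,ring(fc,0,20,h))) for h in(30,35)],'handle top',proj(r,[fc+[0,0,80]]),'foot of handle',proj(r,[fc+[0,0,35]]))
  u=proj(r,[fc+[0,0,60]])[0].astype(int)
  c,_=blobs(r,(95,90,40),(135,255,255),(u[0]-25,u[1]-25,u[0]+25,u[1]+25)); print([(cv2.contourArea(x),cv2.minAreaRect(x),cv2.boundingRect(x)) for x in c[:1]])
g=s['frame'].mean(2)
for v in range(284,310): print(v,' '.join('%3d'%x for x in g[v,290:316]))
E
```

```text
t 27.90 p [ 533.49 -111.8   187.17] yaw 175.07 F [ 0.76  0.44 -0.18] M [ 0.01  -0.008 -0.019] op 0.897 g 0.0
s home collar low/top L,R,T,B [[[293.4, 299.0], [312.3, 299.4], [302.7, 292.0], [303.0, 306.4]], [[293.4, 297.4], [312.4, 297.8], [302.7, 290.4], [303.1, 304.8]]] handle top [[303.34149416 282.50482129]] foot of handle [[302.90291277 297.46603111]]
[(119.0, ((303.4203796386719, 290.3053283691406), (19.157470703125, 9.844812393188477), 86.18592071533203), (298, 281, 11, 20))]
t home collar low/top L,R,T,B [[[379.1, 223.4], [396.2, 224.2], [387.4, 215.3], [387.9, 232.3]], [[379.6, 223.1], [396.8, 223.9], [387.9, 215.0], [388.5, 232.1]]] handle top [[393.58278798 221.04577224]] foot of handle [[388.19062624 223.50648977]]
[(34.0, ((390.75006103515625, 223.2500457763672), (9.899494171142578, 9.192387580871582), 45.0), (386, 217, 12, 10))]
284 171 173 174 183 196 202 200 160 106 105 133 154 165 169 166 153 132 128 160 186 188 184 194 204 212 215
285 200 203 205 206 212 215 212 173 113 100 117 132 140 141 137 129 116 113 131 142 136 138 167 195 208 214
286 215 216 215 215 215 215 21
[... 1861 characters left out ...]
 175 176 178 175 172 165 154 166 189 200 201 202 203
304 204 204 205 205 204 193 170 149 147 158 159 151 158 167 167 167 160 150 143 161 188 200 203 203 201 202
305 206 204 204 204 205 205 197 181 162 153 144 133 135 140 139 141 145 149 162 188 202 205 205 203 202 201
306 206 204 204 204 204 205 206 202 197 192 180 167 161 161 161 165 182 191 199 204 206 206 205 203 201 202
307 207 206 205 205 204 205 206 207 206 206 203 199 197 196 196 196 200 205 207 207 208 206 205 204 204 203
308 207 207 205 205 205 205 206 206 207 207 207 206 206 205 205 203 204 204 206 208 207 207 205 205 205 203
309 206 207 206 204 205 205 205 206 207 208 208 207 206 205 206 205 204 203 205 206 207 208 207 206 206 205
```

```bash
python3 -c "
from cell import env
print(env.job_done())"
```

```text
the job is handed in; nothing more can be done
None
```

The gauge was leaned over, set into the bore edge-first, straightened and slid home; the last side view shows its collar flat on the block at the expected home height. I released it, moved the arm clear and handed the job in at about 28 s. The lean was about 17 degrees, read from the image rather than measured directly. The wrist force I read peaked at about 25 N at set-down, and the first grasp closed on air above the handle because the fingers sat about 40 mm higher than the reported position.

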